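# Set up the tea corner: hang the caddies, slide the tea boxes under the shelf

### The job

Tidy the tea corner. Slide every tea box, long way in, under the low wooden shelf of the rack until its front end is flush with the shelf's edge, and hang every coloured caddy by its hook on the rail above the shelf, cup towards the front, lowering it gently and letting go slowly so that its weight does not swing it off and it hangs still and upright. Leave everything else on the worktop where it is.

Things in the scene. Friction and masses are not known exactly. Their poses are not given: they have to be found in the camera images.
- rack: wooden rack, fast on the worktop: low shelf 170 (x) x 310 (y) mm, underside 80 and top 92 mm high, open to the front (-x of the rack, to the robot); side panels with inner faces at y = +-143 mm; back board, front face at x = +73 mm. On it two 12 mm posts (x = 30, y = +-149 mm, 218 mm high) carry a rail and a lower bar. Origin: centre of its foot, on the worktop; z up, x from front to back
- rack_rail (a point): middle of the top of the rack's rail, a round steel bar 10 mm thick along the rack's y, free from y = -143 to +143 mm; at x = +30, z = 210 mm of the rack; axes as the rack's. Under it runs a second bar, 10 mm thick (axis x = 24, z = 142 mm): the backs of hung caddies lean on it and so hang upright
- rack_edge (a point): middle of the lower front edge of the rack's low shelf (x = -85, y = 0, z = 80 mm of the rack)
- caddy_red: hanging caddy with a red plastic cup 60 (x) x 72 (y) x 60 mm high, open on top; a steel strip, 36 mm wide, rises at its back (back face at x = +34 mm) and folds over to the back as a hook with a red finger tab on top; 0.13 kg, mostly in front of the hook. Origin: centre of the cup's underside; z up, +x from cup to hook (hung: along the rack's +x). Starts upright; may be absent
- caddy_red_hook (a point): red caddy: middle of the underside of its hook's crown (x = 44, z = 105 mm of the caddy), the place that rests on the rail. The hook is open downward: inside gap 20 mm in x (34 to 54 mm), rear lip down to z = 72 mm, its flared end out to x = 63 mm
- caddy_red_tab (a point): red caddy: point inside its finger tab at x = 44, z = 130 mm of the caddy, good for the TCP. The tab is 10 mm thick in x, 30 mm wide in y, from z = 109 to 145 mm: pinch it from above, fingers closing along the caddy's x
- caddy_yellow: hanging caddy with a yellow plastic cup 60 (x) x 72 (y) x 60 mm high, open on top; a steel strip, 36 mm wide, rises at its back (back face at x = +34 mm) and folds over to the back as a hook with a yellow finger tab on top; 0.13 kg, mostly in front of the hook. Origin: centre of the cup's underside; z up, +x from cup to hook (hung: along the rack's +x). Starts upright; may be absent
- caddy_yellow_hook (a point): yellow caddy: middle of the underside of its hook's crown (x = 44, z = 105 mm of the caddy), the place that rests on the rail. The hook is open downward: inside gap 20 mm in x (34 to 54 mm), rear lip down to z = 72 mm, its flared end out to x = 63 mm
- caddy_yellow_tab (a point): yellow caddy: point inside its finger tab at x = 44, z = 130 mm of the caddy, good for the TCP. The tab is 10 mm thick in x, 30 mm wide in y, from z = 109 to 145 mm: pinch it from above, fingers closing along the caddy's x
- caddy_white: hanging caddy with a white plastic cup 60 (x) x 72 (y) x 60 mm high, open on top; a steel strip, 36 mm wide, rises at its back (back face at x = +34 mm) and folds over to the back as a hook with a white finger tab on top; 0.13 kg, mostly in front of the hook. Origin: centre of the cup's underside; z up, +x from cup to hook (hung: along the rack's +x). Starts upright; may be absent
- caddy_white_hook (a point): white caddy: middle of the underside of its hook's crown (x = 44, z = 105 mm of the caddy), the place that rests on the rail. The hook is open downward: inside gap 20 mm in x (34 to 54 mm), rear lip down to z = 72 mm, its flared end out to x = 63 mm
- caddy_white_tab (a point): white caddy: point inside its finger tab at x = 44, z = 130 mm of the caddy, good for the TCP. The tab is 10 mm thick in x, 30 mm wide in y, from z = 109 to 145 mm: pinch it from above, fingers closing along the caddy's x
- tea_box_a: black printed cardboard tea box, 64 (x) x 142 (y) x 71 mm high (its printed skin reaches 75 mm), 0.11 kg; origin: centre of its underside, long axis y; stands on the worktop at the start; may be absent
- tea_box_b: black printed cardboard tea box, 64 (x) x 142 (y) x 71 mm high (its printed skin reaches 75 mm), 0.11 kg; origin: centre of its underside, long axis y; stands on the worktop at the start; may be absent
- mug: bystander, white mug with blue flowers, 80x117x102 mm; origin in its underside
- jam: bystander, jam jar, 64 mm thick, 90 mm high; origin centre of underside
- egg_timer: bystander, red and white egg timer, 62 mm thick, 43 mm high; origin centre of underside
- spice: bystander, spice jar with a dark cap, 41 mm thick, 105 mm high; origin centre of underside
Mind the look-alikes: they are no part of the job. What is shaped like the caddy_red but turquoise is not meant.

How it is judged:
By the outcome, as a careful person would: the job done as asked, in the order asked, and still so for the second after the job is handed in, with the robot touching nothing.
Of caddy_red, caddy_yellow, caddy_white only 2 to 3 are there at a start; the rules pass over those that are not, and their reading is None.
Of tea_box_a, tea_box_b only 1 to 2 are there at a start; the rules pass over those that are not, and their reading is None.
At some moment in a run one of tea_box_a, tea_box_b may be knocked a few centimetres aside while the robot is not near it.
It also fails if it takes over 210 s, if anything falls off the work surface, if the arm or the gripper's body presses on something with over 40 N, if the wrist force passes 120 N, or if a joint passes its speed limit or range.

### The arm

A 7-joint arm with a two-finger parallel gripper is mounted at the origin on a cart in front of the work surface, level with it; the furniture and walls round the work are solid. World frame = base frame: x ahead of the robot, y to its left, z up, the work surface at z = 0. Lengths are in m, angles in rad, forces in N, time in s.
With the tool pointing down it reaches from about 0.425 to 0.875 m from the base axis. Payload 4.7 kg.
Tool frame: the origin (TCP) lies between the finger pads, 19 mm behind the fingertips; this is the grasp point; z points along the fingers, y is the line along which they close (so a half turn about z gives the same grasp; the last joint's range is limited). The gripper opens to 87 mm and grips with 3 to 60 N. Pads are 19 mm wide; open, the fingers measure 117 mm over their backs; the gripper's body (75 mm by 190 mm) begins 51 mm behind the grasp point.
Start: joints at [1.324, 0.321, -0.07, 1.45, 0.023, 1.371, -0.057], TCP at [0.168, -0.628, 0.241] pointing down, gripper open.
Joint ranges: [-2.86, 2.86], [-0.3, 2.09], [-1.38, 1.24], [0.06, 2.45], [-1.56, 4.7], [0.09, 2.05], [-2.69, 2.69]. Speed limits (rad/s): [2.57, 2.57, 3.14, 3.14, 3.14, 3.14, 3.14].

### API

Orientations are given as a rotation vector (axis times angle).
In Python, from bench import ctrl gives the robot as it stands. The module is installed in compiled form; this text tells all that it offers.
- The arm moves only by the shell command python3 -m handwheel 'ROWS' [FORCE]. ROWS is JSON, a list of rows, each a list of 7 numbers: the finger opening in m, from 0 to 0.087, then the shift along the tool's x, y, z in m, then the turn, a rotation vector about the tool's x, y, z in degrees. A call has 1 to 12 rows; each row shifts and turns the commanded pose from where the row before left it, along the tool's axes as they then stand; what a row does not reach is not made up. A row lasts 1/8 s, in which the tool goes at most 62.5 mm and 10.7 degrees, less where a joint would pass 70% of its speed; a pose out of reach is approached as far as the arm can. A call is refused whole if a number of a shift passes 0.0625 or a number of a turn 10.7, either way. A call with a gripper value outside its range is refused whole. The fingers move at their own pace and stop on an object; FORCE is the grip in N (left out, the last holds). Time passes only in rows, so rows that do not move let the fingers close. It gives the time, the measured TCP pose, the force, the opening and the grip force at its end, in the units of the state.
- ctrl.get_state(): the state, without advancing time (a new reading comes with each control period).
- ctrl.get_image(name): name is "scene" or "top"; returns (picture, depth): 384x512x3 uint8, blue, green, red; 384x512 float32, m along the optical axis (not along the pixel's ray), 0 where there is no reading.
- ctrl.camera_info(name): a dict with "intrinsics" (3x3 intrinsics, pixels), "D" ([k1, k2, p1, p2, k3] as OpenCV has them; the pictures are not rectified), "R" (3x3) and "t" (3): a world point X has camera coordinates R X + t. Camera axes: x right, y down, z forward; pixel columns grow to the right and rows downward; lengths in m; the calibration is good to about 2 mm. A picture is of the moment at which its call begins. camera_info takes no time and is no camera call.
- ctrl.close_job(): hands the job in; it is judged then, once.
The state is a dict: "time": time; "joint_positions": joint angles; "qd": joint speeds; "joint_torque": joint torques, N m; "position": TCP position; "tool_rot": TCP orientation; "ft_force": force on the tool from outside, world axes, zero at the start; "torque": the same for the moment, N m; "grip_width": opening from 0.0 (shut) to 1.0 (fully open); "grip_force": force on a finger pad.
Only numpy, scipy, OpenCV 4.12 (cv2) and the standard library are available. Lean on these libraries where they do the work, as an engineer would, in place of code of your own. Each camera call takes 0.05 s, during which the arm holds its last target. There are 200 camera calls.

## Working session

There is one attempt and no reset: what is moved stays moved. The work goes in short steps, Python scripts to look and compute and a shell command to move; the robot and the scene stay as the last step left them, time stands still between calls to the robot, and variables do not carry over. Pictures are saved under pics/ and viewed, at most 14 in all, crops included, and the job is handed in when it is done.

```bash
mkdir -p pics; cat > h.py <<'E'
import numpy as np,cv2
from bench import ctrl
from scipy.spatial.transform import Rotation as Ro
def look(n):
    im,d=ctrl.get_image(n); return im,d,ctrl.camera_info(n)
def cloud(d,c):
    h,w=d.shape
    u,v=np.meshgrid(np.arange(w),np.arange(h))
    p=cv2.undistortPoints(np.stack([u,v],-1).reshape(-1,1,2).astype(np.float64),c["intrinsics"],np.array(c["D"])).reshape(h,w,2)
    P=np.dstack([p*d[...,None],d])
    X=(P-np.array(c["t"]).ravel())@np.array(c["R"]); X[d<=0]=np.nan
    return X
def st():
    s=ctrl.get_state(); print("t",round(s["time"],2),"p",np.round(s["position"],4),"R",np.round(Ro.from_rotvec(s["tool_rot"]).as_matrix(),3).tolist(),"F",np.round(s["ft_force"],1),"g",round(s["grip_width"],3),round(s["grip_force"],1)); return s
E
python3 - <<'E'
from h import *
for n in ("scene","top"):
    im,d,c=look(n); cv2.imwrite(f"pics/{n}0.png",cv2.resize(im,(800,600))); np.savez(f"{n}0.npz",im=im,d=d)
    print(n,np.round(-np.array(c["R"]).T@np.array(c["t"]).ravel(),3),np.round(c["R"],3).tolist())
st()
E
```

```text
scene [-0.18   1.038  1.142] [[-0.848, -0.53, 0.004], [-0.341, 0.541, -0.769], [0.405, -0.654, -0.639]]
top [-0.456  0.299  1.408] [[-0.33, -0.944, 0.008], [-0.756, 0.259, -0.601], [0.565, -0.204, -0.799]]
t 0.1 p [ 0.1674 -0.6276  0.2403] R [[0.966, 0.258, -0.001], [0.258, -0.966, 0.002], [-0.0, -0.002, -1.0]] F [-0.9  0.3 -0.4] g 1.0 0.0
```

View pics/scene0.png

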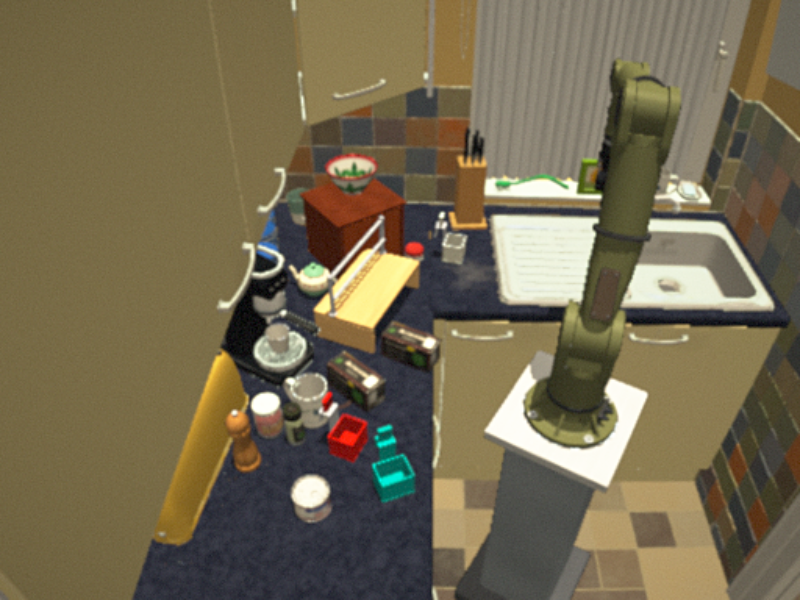

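View pics/top0.png

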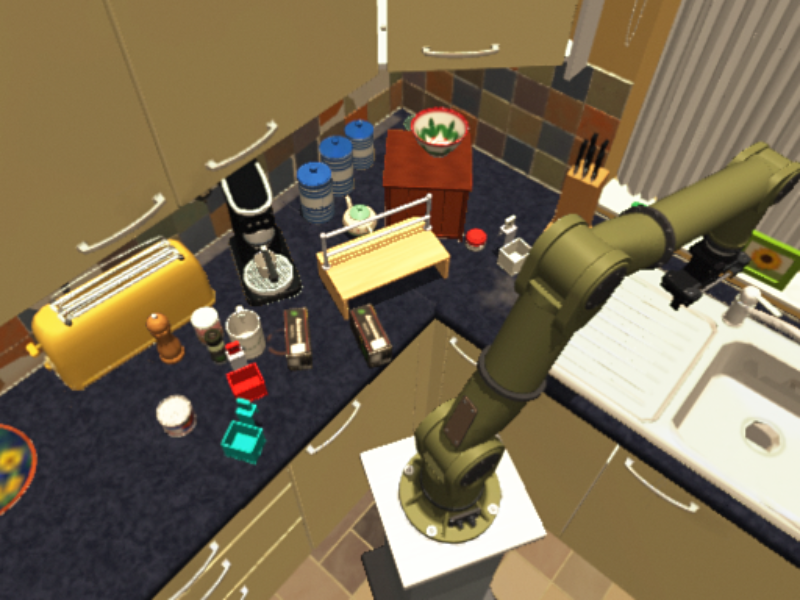

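The scene view shows the rack at (370,290), boxes at (355,380) and (410,345), the red caddy at (348,435), the white caddy at (455,245) and the turquoise look-alike at (390,470). I see no yellow caddy.

```bash
cat >> h.py <<'E'
def rect(P):
    r=cv2.minAreaRect((P[:,:2]*1000).astype(np.float32)); b=cv2.boxPoints(r); e=[b[1]-b[0],b[2]-b[1]]
    l=max(e,key=np.linalg.norm); a=np.degrees(np.arctan2(l[1],l[0])); a=(a+90)%180-90
    return "c",np.round(r[0],1).tolist(),"size",np.round(sorted(r[1]),1).tolist(),"long",round(float(a),1)
def near(X,x,y,r): return (np.hypot(X[...,0]-x,X[...,1]-y)<r)
def big(m):
    n,l,s,_=cv2.connectedComponentsWithStats(m.astype(np.uint8)); 
    return l==1+np.argmax(s[1:,4])
E
python3 - <<'E'
from h import *
pix={"top":dict(rack=(385,262),boxA=(298,318),boxB=(372,318),red=(245,383),white=(515,255),turq=(243,440),mug=(245,330),redtab=(235,350),whitetab=(508,224),rail0=(325,240),rail1=(430,200),redlid=(475,238)),
"scene":dict(rack=(375,285),boxA=(355,370),boxB=(410,335),red=(348,432),white=(455,245),mug=(310,395),whitetab=(440,222),redtab=(328,402))}
for n in pix:
    f=np.load(f"{n}0.npz"); im,d=f["im"],f["d"]; c=ctrl.camera_info(n); X=cloud(d,c)
    for k,(u,v) in pix[n].items(): print(n,k,np.round(X[int(v*.64),int(u*.64)],3))
    hsv=cv2.cvtColor(im,cv2.COLOR_BGR2HSV); H,S,V=cv2.split(hsv)
    z=X[...,2]; W=(X[...,0]>.2)&(X[...,0]<1.05)&(abs(X[...,1])<.9)
    m=big(W&(abs(z-.092)<.012)&(H>10)&(H<32)&(S>60)&(V>90)); print(n,"shelf",m.sum(),rect(X[m]),np.nanmedian(z[m]))
    for k in ("boxA","boxB"):
        u,v=pix[n][k]; p=X[int(v*.64),int(u*.64)]
        m=W&near(X,p[0],p[1],.12)&(z>.06)&(z<.09)&~((H>10)&(H<32)&(S>60)&(V>150)); 
        nn,l=cv2.connectedComponents(m.astype(np.uint8)); q=l==l[int(v*.64),int(u*.64)]; print(n,k,q.sum(),rect(X[q]),np.nanmedian(z[q]))
    m=W&((H<7)|(H>173))&(S>150)&(V>60); nn,l=cv2.connectedComponents(m.astype(np.uint8))
    for i in range(1,nn):
        q=(l==i)
        if q.sum()>25: print(n,"redblob",q.sum(),np.round(np.nanmin(X[q],0),3),np.round(np.nanmax(X[q],0),3))
    for k in("red","white","redtab","whitetab"):
      if k in pix[n]:
        u,v=pix[n][k]; p=X[int(v*.64),int(u*.64)]
        for lo,hi in((.05,.07),(.075,.12),(.12,.16)):
            q=W&near(X,p[0],p[1],.11)&(z>lo)&(z<hi)
            if q.sum()>4: print("  ",n,k,lo,q.sum(),rect(X[q]))
    cv2.imwrite(f"pics/{n}z.png",np.hstack([cv2.resize(im[110:310,60:380] if n=="top" else im[90:340,150:330],None,fx=2.4 if n=="top" else 2.3,fy=2.4 if n=="top" else 2.3,interpolation=cv2.INTER_CUBIC)]))
E
```

```text
top rack [ 0.594 -0.051  0.089]
top boxA [0.503 0.208 0.075]
top boxB [0.441 0.034 0.08 ]
top red [0.405 0.371 0.009]
top white [ 0.569 -0.426  0.   ]
top turq [0.262 0.403 0.009]
top mug [0.542 0.339 0.03 ]
top redtab [0.427 0.368 0.122]
top whitetab [ 0.581 -0.393  0.126]
top rail0 [0.622 0.093 0.197]
top rail1 [ 0.664 -0.199  0.197]
top redlid [ 0.632 -0.33   0.04 ]
top shelf 2126 ('c', [612.6, -52.4], 'size', [177.5, 317.4], 'long', -83.4) 0.09128731378871327
top boxA 196154 ('c', [268.0, -150.4], 'size', [1488.0, 1711.4], 'long', 34.0) 0.05843550833457198
top boxB 422 ('c', [417.8, 47.5], 'size', [59.9, 142.6], 'long', 3.7) 0.07221949780184309
top redblob 151 [ 0.751 -0.386  0.209] [ 0.914 -0.205  0.296]
top redblob 128 [ 0.611 -0.384 -0.005] [ 0.7   -0.308  0.05 ]
top redblob 58 [0.422 0.355 0.001] [0.538 0.393 0.149]
top redblob 450 [ 0.352  0.323 -0.006] [0.461 0.409 0.065]
   top red 0.05 213 ('c', [432.8, 351.0], 'size', [122.6, 154.4], 'long', 14.4)
   top red 0.075 295 ('c', [474.8, 357.2], 'size', [107.7, 110.7], 'long', 29.9)
   top red 0.12 50 ('c', [429.6, 369.2], 'si
[... 1872 characters left out ...]
91.7], 'long', 10.0)
   scene white 0.075 41 ('c', [581.2, -393.9], 'size', [30.0, 35.7], 'long', -60.0)
   scene white 0.12 21 ('c', [584.3, -401.5], 'size', [10.8, 38.1], 'long', -72.4)
   scene redtab 0.05 244 ('c', [430.2, 370.4], 'size', [129.6, 159.0], 'long', -4.7)
   scene redtab 0.075 387 ('c', [482.0, 377.2], 'size', [116.1, 122.2], 'long', -34.0)
   scene redtab 0.12 49 ('c', [430.3, 369.8], 'size', [11.5, 28.6], 'long', -79.8)
   scene whitetab 0.05 61 ('c', [554.5, -407.7], 'size', [83.5, 91.7], 'long', 10.0)
   scene whitetab 0.075 41 ('c', [581.2, -393.9], 'size', [30.0, 35.7], 'long', -60.0)
   scene whitetab 0.12 21 ('c', [584.3, -401.5], 'size', [10.8, 38.1], 'long', -72.4)
```

View pics/topz.png

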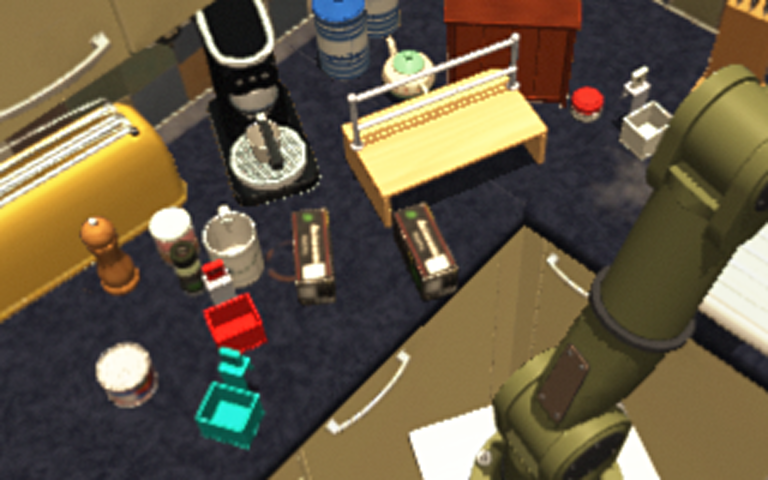

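The top crop shows the shelf quad, both boxes lying roughly along the rack's x axis, the mug with its handle pointing to the left box at (275,270), and the white caddy at (640,110). Next I'll refine the poses.

```bash
cat >> h.py <<'E'
def plane(pts,c,z):
    p=cv2.undistortPoints(np.array(pts,np.float64).reshape(-1,1,2),c["intrinsics"],np.array(c["D"])).reshape(-1,2)
    R=np.array(c["R"]); o=-R.T@np.array(c["t"]).ravel(); r=np.c_[p,np.ones(len(p))]@R
    return o+r*((z-o[2])/r[:,2])[:,None]
def toprect(q,c,z):
    q=cv2.morphologyEx(q.astype(np.uint8),cv2.MORPH_CLOSE,np.ones((5,5)));q=big(cv2.morphologyEx(q,cv2.MORPH_OPEN,np.ones((3,3))))
    k=cv2.findContours(q.astype(np.uint8),cv2.RETR_EXTERNAL,cv2.CHAIN_APPROX_NONE)[0][0]
    return (int(q.sum()),)+rect(plane(k,c,z))
E
python3 - <<'E'
from h import *
for n in("top","scene"):
    f=np.load(f"{n}0.npz"); im,d=f["im"],f["d"]; c=ctrl.camera_info(n); X=cloud(d,c); z=X[...,2]
    H,S,V=cv2.split(cv2.cvtColor(im,cv2.COLOR_BGR2HSV))
    print(n,"shelf",toprect(near(X,.613,-.055,.2)&(z>.083)&(z<.1),c,.092))
    for x,y in((.48,.205),(.42,.047)): print(n,"box",toprect(near(X,x,y,.095)&(z>.058)&(z<.085),c,.073))
    q=near(X,.643,-.05,.17)&(z>.185)&(z<.225)&(X[...,0]>.6); P=X[q]; vx,vy,x0,y0=cv2.fitLine((P[:,:2]).astype(np.float32),cv2.DIST_HUBER,0,.01,.01).ravel()
    print(n,"rail",q.sum(),np.degrees(np.arctan2(vy,vx)),x0,y0,np.median(P[:,2]),"y range",P[:,1].min(),P[:,1].max())
    for nm,x,y in(("red",.43,.3695),("white",.5835,-.397)):
        q=near(X,x,y,.03)&(z>.118)&(z<.16); P=X[q]; print(n,nm,"tab",q.sum(),rect(P),"mean",np.round(P.mean(0),4),"ztop",P[:,2].max())
        q=near(X,x-.044,y-.01,.065)&(z>.052)&(z<.072)
        if nm=="red": q&=((H<8)|(H>172))&(S>120)
        print("   rim",q.sum(),rect(X[q]))
    m=(X[...,0]>.68)&(X[...,0]<.85)&(X[...,1]>-.3)&(X[...,1]<.15)&(z>.12)&(z<.5)
    P=X[m]
    for xx in np.arange(.68,.84,.02):
        s=P[(P[:,0]>=xx)&(P[:,0]<xx+.02)]; print("  x",round(xx,2),len(s),s[:,2].max() if len(s) else 0,np.round(s[s[:,2]>.15][:,1].mean(),2) if len(s) else 0)
    m=near(X,.5,.28,.07)&(z>.02)&(z<.12)&(X[...,1]>.235)&(X[...,1]<.30); print("mughandle",m.sum(),np.round(np.percentile(X[m],[2,50,98],axis=0),3).tolist())
E
```

```text
top shelf (2573, 'c', [631.9, -68.2], 'size', [209.1, 353.1], 'long', -81.4)
top box (506, 'c', [463.3, 219.1], 'size', [60.2, 145.9], 'long', -11.0)
top box (521, 'c', [413.5, 48.9], 'size', [62.3, 147.0], 'long', 3.8)
top rail 548 -63.939693 0.70096576 -0.107931875 0.2095181464602563 y range -0.21076908796852706 0.1051209899142237
top red tab 53 ('c', [429.6, 369.2], 'size', [13.2, 28.2], 'long', -86.4) mean [0.4283 0.369  0.1358] ztop 0.1490636019345525
   rim 104 ('c', [388.1, 363.1], 'size', [65.8, 71.5], 'long', -82.6)
top white tab 37 ('c', [582.4, -394.7], 'size', [14.3, 32.9], 'long', -73.6) mean [ 0.5809 -0.3945  0.1336] ztop 0.14956509784399766
   rim 75 ('c', [543.8, -407.0], 'size', [68.2, 75.8], 'long', -72.8)
  x 0.68 262 0.49710348195904686 -0.23
  x 0.7 331 0.4998885012015619 -0.1
  x 0.72 397 0.4997104177101381 -0.11
  x 0.74 328 0.4994895195717831 -0.13
  x 0.76 306 0.4994188085985634 -0.15
  x 0.78 273 0.4996939057469833 -0.16
  x 0.8 205 0.4999266891160325 -0.15
  x 0.82 335 0.4997941591041855 -0.2
mughandle 73 [[0.441, 0.235, 0.034], [0.476, 0.244, 0.072], [0.52
[... 449 characters left out ...]
723 0.1351] ztop 0.14985728408370882
   rim 127 ('c', [389.0, 363.0], 'size', [65.1, 78.8], 'long', -81.2)
scene white tab 23 ('c', [584.3, -401.5], 'size', [10.9, 38.1], 'long', -72.1) mean [ 0.5808 -0.3933  0.1334] ztop 0.14833974593190646
   rim 56 ('c', [554.5, -407.7], 'size', [83.5, 91.7], 'long', 10.0)
  x 0.68 163 0.4852761111642777 -0.23
  x 0.7 200 0.49971481641212856 -0.19
  x 0.72 287 0.49722898061968207 -0.14
  x 0.74 231 0.4995839760181653 -0.15
  x 0.76 225 0.49798172051162254 -0.18
  x 0.78 208 0.49975248982927084 -0.18
  x 0.8 191 0.49987620525172033 -0.18
  x 0.82 275 0.49953433139284287 -0.21
mughandle 273 [[0.438, 0.235, 0.022], [0.491, 0.246, 0.056], [0.534, 0.3, 0.094]]
```

```bash
cat >> h.py <<'E'
def plan(*wp,step=.055):
    """wp: (x,y,z,yaw of tool x deg); prints tool-axis rows; a turn is done first"""
    s=st(); p=np.array(s["position"]); R=Ro.from_rotvec(s["tool_rot"]).as_matrix()
    for x,y,z,a in wp:
        t=np.radians(a); T=np.array([[np.cos(t),np.sin(t),0],[np.sin(t),-np.cos(t),0],[0,0,-1]])
        w=np.degrees(Ro.from_matrix(R.T@T).as_rotvec()); nt=int(np.ceil(abs(w).max()/10)) if abs(w).max()>.3 else 0
        dl=T.T@(np.array([x,y,z])-p); n=max(1,int(np.ceil(np.linalg.norm(dl)/step)))
        print("  turn",nt,"x",np.round(w/max(nt,1),2),"| shift",n,"x",np.round(dl/n,4)); p=np.array([x,y,z]); R=T
E
python3 - <<'E'
from h import *
plan((.45,-.33,.24,4),(.441,.051,.16,4),(.441,.051,.052,4))
c=ctrl.camera_info
a=np.radians(-10.5); e=np.array([np.cos(a),np.sin(a)]); nrm=np.array([-e[1],e[0]])
for n in("top","scene"):
    f=np.load(f"{n}0.npz"); X=cloud(f["d"],c(n)); r=X[...,:2]-[.463,.221]; al=r@e; pe=r@nrm
    for k in range(-8,8):
        m=(al>k*.01)&(al<k*.01+.01)&(pe>.036)&(pe<.1)&(X[...,2]>.02)&(X[...,2]<.12)
        if m.sum()>1: print(n,k*10,m.sum(),np.round(np.sort(pe[m])[:3]*1000))
    im=f["im"];H,S,V=cv2.split(cv2.cvtColor(im,cv2.COLOR_BGR2HSV)); z=X[...,2]
    m=big(near(X,.613,-.055,.2)&(z>.07)&(z<.11)&(H>10)&(H<32)&(S>60)&(V>90))
    k=cv2.findContours(m.astype(np.uint8),cv2.RETR_EXTERNAL,cv2.CHAIN_APPROX_NONE)[0][0]; P=plane(k,c(n),.092)[:,:2]-[.613,-.055]
    b=np.radians(7.3); ex=np.array([np.cos(b),np.sin(b)]); ey=np.array([-ex[1],ex[0]]); u=P@ex; v=P@ey
    s=(abs(v)<.12)&(u<0); s&=abs(u-np.median(u[s]))<.006; print(n,"front edge u=%.4f slope deg %.2f"%(np.median(u[s]),np.degrees(np.polyfit(v[s],u[s],1)[0])),s.sum())
    for sg in(1,-1):
        s=(abs(u+.03)<.045)&(v*sg>0); s&=abs(v-np.median(v[s]))<.008; print("   side",np.round(np.median(v[s]),4),s.sum(),"slope",np.degrees(np.polyfit(u[s],v[s],1)[0]))
    m=(abs((X[...,:2]-[.613,-.055])@ex-.03)<.02)&(z>.198)&(z<.225)&(abs((X[...,:2]-[.613,-.055])@ey)<.145); P=X[m][:,:2]-[.613,-.055]
    q=np.polyfit(P@ey,P@ex,1); print("   rail u=%.4f slope %.2f"%(q[1],np.degrees(q[0])),m.sum(),np.median(X[m][:,2]))
E
```

```text
t 0.1 p [ 0.1674 -0.6276  0.2403] R [[0.966, 0.258, -0.001], [0.258, -0.966, 0.002], [-0.0, -0.002, -1.0]] F [-0.9  0.3 -0.4] g 1.0 0.0
  turn 2 x [-0.05  0.01  5.47] | shift 8 x [ 0.0378 -0.0346  0.    ]
  turn 0 x [0. 0. 0.] | shift 8 x [ 0.0022 -0.0476  0.01  ]
  turn 0 x [0. 0. 0.] | shift 2 x [0.    0.    0.054]
top -80 3 [96. 99. 99.]
top -10 28 [90. 91. 91.]
top 0 29 [84. 86. 86.]
top 10 18 [82. 83. 83.]
top 20 8 [82. 82. 82.]
top 30 2 [83. 87.]
top 40 8 [86. 89. 89.]
top 50 14 [93. 93. 94.]
top front edge u=-0.0862 slope deg -1.20 53
   side 0.1593 17 slope 0.6818939176352145
   side -0.1505 14 slope 1.10630708154023
   rail u=0.0312 slope -1.08 181 0.20772806819684395
scene -80 14 [95. 96. 96.]
scene -70 3 [ 95.  98. 100.]
scene -10 5 [94. 96. 97.]
scene 10 9 [84. 85. 85.]
scene 20 17 [83. 83. 83.]
scene 30 24 [82. 82. 83.]
scene 40 38 [83. 85. 86.]
scene 50 40 [90. 90. 91.]
scene 60 2 [ 94. 100.]
scene front edge u=-0.0867 slope deg -0.82 34
   side 0.172 24 slope 0.26495434592179695
   side -0.1477 19 slope 1.9370687980625798
   rail u=0.0309 slope -1.18 125 0.2064130741339414
```

```bash
python3 -m handwheel '[[0.087,0,0,0,0,0,5.5],[0.087,0,0,0,0,0,5.5],[0.087,0.038,-0.0345,0,0,0,0],[0.087,0.038,-0.0345,0,0,0,0],[0.087,0.038,-0.0345,0,0,0,0],[0.087,0.038,-0.0345,0,0,0,0],[0.087,0.038,-0.0345,0,0,0,0],[0.087,0.038,-0.0345,0,0,0,0],[0.087,0.038,-0.0345,0,0,0,0],[0.087,0.038,-0.0345,0,0,0,0]]'
python3 -m handwheel '[[0.087,0.002,-0.0475,0.01,0,0,0],[0.087,0.002,-0.0475,0.01,0,0,0],[0.087,0.002,-0.0475,0.01,0,0,0],[0.087,0.002,-0.0475,0.01,0,0,0],[0.087,0.002,-0.0475,0.01,0,0,0],[0.087,0.002,-0.0475,0.01,0,0,0],[0.087,0.002,-0.0475,0.01,0,0,0],[0.087,0.002,-0.0475,0.01,0,0,0],[0.087,0,0,0,0,0,0],[0.087,0,0,0,0,0,0]]'
python3 - <<'E'
from h import *
plan((.441,.050,.052,4))
for n in("top","scene"):
    im,d,c=look(n);X=cloud(d,c);z=X[...,2]
    print(n,"box",toprect(near(X,.415,.05,.095)&(z>.058)&(z<.085),c,.073))
E
```

```text
time: 1.35
position: [0.4526, -0.3304, 0.2409]
tool_rot: [-3.14, -0.108, 0.001]
ft_force: [-0.0, -1.2, -0.2]
grip_width: 1.002
grip_force: 0.0
time: 2.6
position: [0.4416, 0.0478, 0.1611]
tool_rot: [3.139, 0.108, -0.001]
ft_force: [-0.2, 0.1, -0.1]
grip_width: 0.999
grip_force: 0.0
t 2.6 p [0.4416 0.0478 0.1611] R [[0.998, 0.069, -0.0], [0.069, -0.998, -0.001], [-0.0, 0.001, -1.0]] F [-0.2  0.1 -0.1] g 0.999 0.0
  turn 0 x [ 0.03  0.03 -0.06] | shift 2 x [-0.0002 -0.0011  0.0545]
top box (526, 'c', [413.5, 49.4], 'size', [63.4, 147.0], 'long', 3.8)
scene box (458, 'c', [413.7, 53.4], 'size', [74.7, 143.5], 'long', 4.1)
```

```bash
python3 -m handwheel '[[0.087,0,-0.001,0.05,0,0,0],[0.087,0,-0.001,0.05,0,0,0],[0.087,0,0,0.009,0,0,0],[0.05,0,0,0,0,0,0],[0.05,0,0,0,0,0,0],[0.05,0,0,0,0,0,0],[0.05,0,0,0,0,0,0],[0.05,0,0,0,0,0,0],[0.05,0,0,0,0,0,0]]' 12
python3 -c "
from h import *
plan((.4743,-.1421,.052,8.4),(.520,-.1353,.052,8.4),step=.025)"
```

```text
time: 3.82
position: [0.443, 0.05, 0.0538]
tool_rot: [3.138, 0.108, 0.004]
ft_force: [-1.1, -1.6, 6.2]
grip_width: 0.733
grip_force: 12.0
t 3.83 p [0.443  0.05   0.0538] R [[0.998, 0.069, 0.003], [0.069, -0.998, -0.001], [0.003, 0.001, -1.0]] F [-1.1 -1.6  6.2] g 0.733 12.0
  turn 1 x [ 0.08 -0.16 -4.47] | shift 8 x [0.0004 0.0243 0.0002]
  turn 0 x [0. 0. 0.] | shift 2 x [ 0.0231 -0.      0.    ]
```

```bash
python3 -m handwheel '[[0.05,0,0.024,-0.002,0,0,-4.5],[0.05,0,0.024,0,0,0,0],[0.05,0,0.024,0,0,0,0],[0.05,0,0.024,0,0,0,0],[0.05,0,0.024,0,0,0,0],[0.05,0,0.024,0,0,0,0],[0.05,0,0.024,0,0,0,0],[0.05,0.0005,0.024,0,0,0,0],[0.05,0,0,0,0,0,0],[0.05,0,0,0,0,0,0]]' 12
python3 - <<'E'
from h import *
plan((.520,-.1353,.052,8.4),step=.025)
for n in("top","scene"):
    im,d,c=look(n); cv2.imwrite(f"pics/{n}1.png",cv2.resize(im[100:300,130:390],None,fx=2.3,fy=2.3,interpolation=cv2.INTER_CUBIC))
E
```

```text
time: 5.08
position: [0.4682, -0.1386, 0.0542]
tool_rot: [-3.132, -0.232, 0.001]
ft_force: [-0.2, -0.4, -1.2]
grip_width: 0.731
grip_force: 12.0
t 5.08 p [ 0.4682 -0.1386  0.0542] R [[0.989, 0.147, -0.0], [0.147, -0.989, 0.001], [-0.0, -0.001, -1.0]] F [-0.2 -0.4 -1.2] g 0.731 12.0
  turn 0 x [-0.04  0.02  0.07] | shift 3 x [0.0173 0.0014 0.0007]
```

View pics/top1.png

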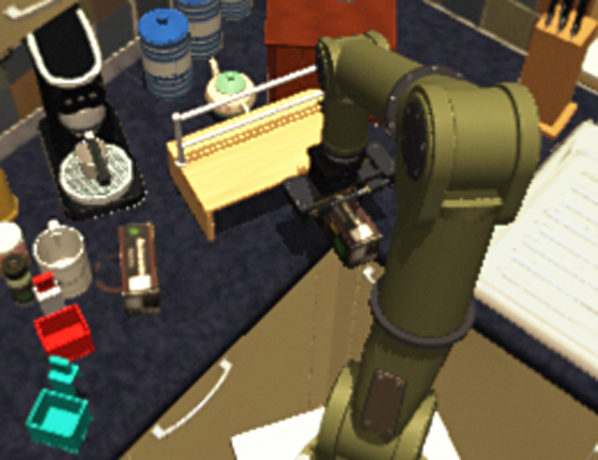

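```bash
python3 -m handwheel '[[0.05,0.0125,0.001,0,0,0,0],[0.05,0.0125,0.001,0,0,0,0],[0.05,0.0125,0.001,0,0,0,0],[0.05,0.0125,0.001,0,0,0,0],[0.05,0,0,0,0,0,0],[0.05,0,0,0,0,0,0],[0.078,0,0,0,0,0,0],[0.078,0,0,0,0,0,0],[0.078,0,0,0,0,0,0]]' 12
python3 -c "
from h import *
plan((.520-.0346*1.3,-.1353-.0051*1.3,.052,8.4),step=.025)"
```

```text
time: 6.3
position: [0.5184, -0.1364, 0.0545]
tool_rot: [3.133, 0.231, 0.0]
ft_force: [0.8, 0.5, 1.1]
grip_width: 0.885
grip_force: 0.0
t 6.3 p [ 0.5184 -0.1364  0.0545] R [[0.989, 0.147, 0.0], [0.147, -0.989, -0.0], [0.0, 0.0, -1.0]] F [0.8 0.5 1.1] g 0.885 0.0
  turn 0 x [ 0.02 -0.01  0.03] | shift 2 x [-0.0219 -0.0004  0.0012]
```

```bash
python3 -m handwheel '[[0.08,-0.028,0,0,0,0,0],[0.08,-0.028,0,0,0,0,0],[0.05,0,0,0,0,0,0],[0.05,0,0,0,0,0,0],[0.05,0,0,0,0,0,0],[0.05,0,0,0,0,0,0],[0.05,0.014,0,0,0,0,0],[0.05,0.014,0,0,0,0,0],[0.05,0.014,0,0,0,0,0],[0.05,0.014,0,0,0,0,0],[0.05,0,0,0,0,0,0],[0.05,0,0,0,0,0,0]]' 12
python3 -m handwheel '[[0.08,0,0,0,0,0,0],[0.08,0,0,0,0,0,0],[0.08,-0.025,0,0,0,0,0],[0.08,-0.025,0,0,0,0,0],[0.05,0,0,0,0,0,0],[0.05,0,0,0,0,0,0],[0.05,0,0,0,0,0,0]]' 12
python3 - <<'E'
from h import *
st()
for n in("top","scene"):
    im,d,c=look(n); cv2.imwrite(f"pics/{n}2.png",cv2.resize(im[130:260,200:350],None,fx=4,fy=4,interpolation=cv2.INTER_CUBIC))
E
```

```text
time: 7.8
position: [0.5195, -0.1359, 0.0546]
tool_rot: [-3.133, -0.232, -0.003]
ft_force: [2.4, 1.3, 2.7]
grip_width: 0.733
grip_force: 12.0
time: 8.68
position: [0.4699, -0.1434, 0.0544]
tool_rot: [-3.133, -0.232, -0.001]
ft_force: [-0.1, 1.3, -0.5]
grip_width: 0.667
grip_force: 0.0
t 8.68 p [ 0.4699 -0.1434  0.0544] R [[0.989, 0.147, 0.001], [0.147, -0.989, 0.0], [0.001, -0.0, -1.0]] F [-0.1  1.3 -0.5] g 0.667 0.0
```

View pics/scene2.png

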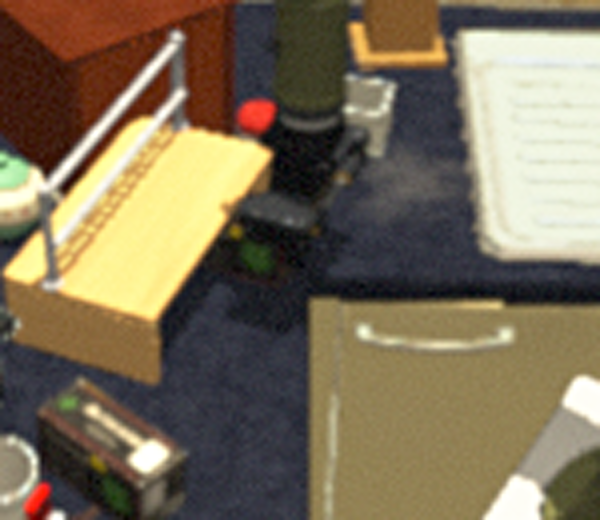

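```bash
python3 -m handwheel '[[0.035,0,0,0,0,0,0],[0.035,0,0,0,0,0,0],[0.035,0.013,0,0,0,0,0],[0.035,0.013,0,0,0,0,0],[0.035,0.013,0,0,0,0,0],[0.035,0.013,0,0,0,0,0],[0.035,0,0,0,0,0,0],[0.035,0,0,0,0,0,0]]' 12
python3 -m handwheel '[[0.035,-0.03,0,0,0,0,0],[0.035,-0.03,0,0,0,0,0],[0.05,0,0,-0.06,0,0,0],[0.05,0,0,-0.06,0,0,0],[0.05,0,0.06,-0.02,0,0,0],[0.05,0,0.06,0,0,0,0],[0.05,0,-0.06,0,0,0,0],[0.05,0,-0.06,0,0,0,0],[0.08,0,-0.06,0,0,0,0],[0.08,0,-0.06,0,0,0,0],[0.08,0,-0.06,0,0,0,0],[0.08,0,-0.06,0,0,0,0]]' 12
python3 - <<'E'
from h import *
st()
for n in("top","scene"):
    im,d,c=look(n); np.savez(f"{n}3.npz",im=im,d=d); X=cloud(d,c); z=X[...,2]
    cv2.imwrite(f"pics/{n}3.png",cv2.resize(im[130:260,200:350],None,fx=4,fy=4,interpolation=cv2.INTER_CUBIC))
    O=np.array([.6125,-.051]);b=np.radians(8.4);ex=np.array([np.cos(b),np.sin(b)]);ey=np.array([-ex[1],ex[0]])
    r=X[...,:2]-O;u=r@ex;v=r@ey
    m=(u<-.08)&(u>-.2)&(abs(v+.07)<.05)&(z>.01)&(z<.08); print(n,m.sum(),np.round(np.percentile(u[m],[3,15,50,85,97]),4) if m.sum() else '', np.round(np.percentile(v[m],[3,97]),4) if m.sum() else '')
    print("boxA",toprect(near(X,.463,.221,.095)&(z>.058)&(z<.085),c,.073))
E
```

```text
time: 9.78
position: [0.5211, -0.1356, 0.0543]
tool_rot: [-3.133, -0.232, -0.002]
ft_force: [1.6, 1.4, 1.5]
grip_width: 0.606
grip_force: 12.0
time: 11.28
position: [0.4247, 0.0947, 0.1938]
tool_rot: [3.132, 0.23, 0.0]
ft_force: [0.6, 0.1, 0.5]
grip_width: 0.894
grip_force: 0.0
t 11.28 p [0.4247 0.0947 0.1938] R [[0.989, 0.146, 0.0], [0.146, -0.989, -0.001], [0.0, 0.001, -1.0]] F [0.6 0.1 0.5] g 0.894 0.0
top 2 [-0.0826 -0.0825 -0.0823 -0.082  -0.0819] [-0.0391 -0.0385]
boxA (508, 'c', [463.1, 219.4], 'size', [60.0, 146.6], 'long', -10.1)
scene 49 [-0.1066 -0.106  -0.1042 -0.1026 -0.1018] [-0.0976 -0.0426]
boxA (517, 'c', [462.7, 224.6], 'size', [68.5, 147.5], 'long', -11.6)
```

View pics/top3.png

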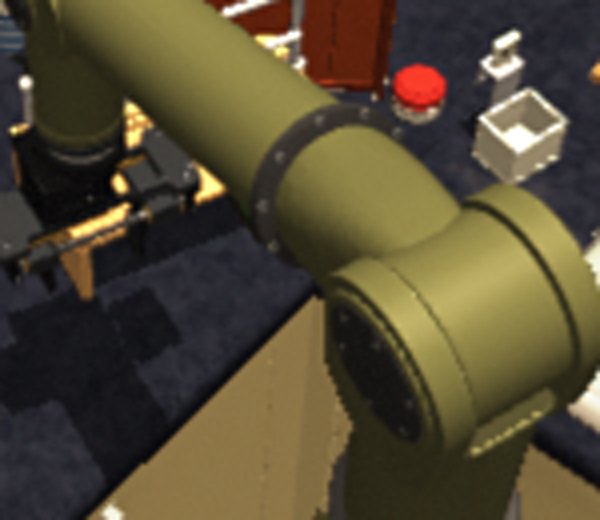

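```bash
python3 -c "
from h import *
plan((.475,.2195,.19,-10.5),(.475,.2195,.054,-10.5),(.425,.124,.054,8.4),(.4445,-.005,.054,8.4),(.499,.003,.054,8.4))"
```

```text
t 11.38 p [0.4239 0.0999 0.1942] R [[0.988, 0.157, 0.0], [0.157, -0.988, 0.001], [0.001, -0.0, -1.0]] F [-0.1 -0.2 -0.7] g 0.906 0.0
  turn 2 x [-0.02 -0.01  9.77] | shift 3 x [ 0.0095 -0.0423  0.0014]
  turn 0 x [0. 0. 0.] | shift 3 x [0.     0.     0.0453]
  turn 2 x [ 0.    0.   -9.45] | shift 2 x [-0.0317  0.0436  0.    ]
  turn 0 x [0. 0. 0.] | shift 3 x [0.0001 0.0435 0.    ]
  turn 0 x [0. 0. 0.] | shift 2 x [0.0275 0.     0.    ]
```

```bash
python3 -m handwheel '[[0.087,0,0,0,0,0,9.7],[0.087,0,0,0,0,0,9.7],[0.087,0.0095,-0.042,0.001,0,0,0],[0.087,0.0095,-0.042,0.001,0,0,0],[0.087,0.0095,-0.042,0.001,0,0,0],[0.087,0,0,0,0,0,0],[0.087,0,0,0,0,0,0]]' 12
python3 - <<'E'
from h import *
plan((.475,.2195,.054,-10.5))
im,d,c=look("top");X=cloud(d,c);z=X[...,2]
print("boxA",toprect(near(X,.463,.221,.095)&(z>.058)&(z<.085),c,.073))
E
```

```text
time: 12.25
position: [0.4771, 0.2104, 0.1903]
tool_rot: [3.126, -0.3, -0.002]
ft_force: [-0.7, 0.2, -0.1]
grip_width: 1.001
grip_force: 0.0
t 12.25 p [0.4771 0.2104 0.1903] R [[0.982, -0.19, -0.002], [-0.19, -0.982, -0.001], [-0.001, 0.002, -1.0]] F [-0.7  0.2 -0.1] g 1.001 0.0
  turn 1 x [ 0.09  0.07 -0.48] | shift 3 x [-0.0013 -0.0029  0.0454]
boxA (508, 'c', [463.0, 219.2], 'size', [60.0, 146.6], 'long', -10.6)
```

```bash
python3 -m handwheel '[[0.087,-0.001,-0.003,0.04,0,0,0],[0.087,-0.001,-0.003,0.04,0,0,0],[0.087,-0.001,-0.0025,0.04,0,0,0],[0.087,0,0,0.016,0,0,0],[0.087,0,0,0,0,0,0],[0.05,0,0,0,0,0,0],[0.05,0,0,0,0,0,0],[0.05,0,0,0,0,0,0],[0.05,0,0,0,0,0,0],[0.05,0,0,0,0,0,0]]' 12
python3 -c "
from h import *
plan((.425,.124,.054,8.4),(.4445,-.005,.054,8.4),(.499,.003,.054,8.4),step=.03)"
```

```text
time: 13.55
position: [0.4769, 0.2202, 0.0557]
tool_rot: [3.126, -0.3, 0.002]
ft_force: [-1.5, -2.5, 6.0]
grip_width: 0.729
grip_force: 12.0
t 13.55 p [0.4769 0.2202 0.0557] R [[0.982, -0.19, 0.001], [-0.19, -0.982, -0.001], [0.001, 0.001, -1.0]] F [-1.5 -2.5  6. ] g 0.729 12.0
  turn 2 x [ 0.03 -0.03 -9.69] | shift 4 x [-0.0163  0.0219  0.0004]
  turn 0 x [0. 0. 0.] | shift 5 x [0.0001 0.0261 0.    ]
  turn 0 x [0. 0. 0.] | shift 2 x [0.0275 0.     0.    ]
```

```bash
python3 -m handwheel '[[0.05,0,0,0,0,0,-9.7],[0.05,0,0,0,0,0,-9.7],[0.05,-0.0165,0.022,0,0,0,0],[0.05,-0.0165,0.022,0,0,0,0],[0.05,-0.0165,0.022,0,0,0,0],[0.05,-0.0165,0.022,0,0,0,0],[0.05,0,0.026,0,0,0,0],[0.05,0,0.026,0,0,0,0],[0.05,0,0.026,0,0,0,0],[0.05,0,0.026,0,0,0,0],[0.05,0,0.026,0,0,0,0],[0.05,0,0,0,0,0,0]]' 12
python3 -m handwheel '[[0.05,0,0,0,0,0,0]]' 12
python3 -c "
from h import *
plan((.499,.003,.054,8.4),step=.015)"
```

```text
time: 15.05
position: [0.4441, -0.0067, 0.0555]
tool_rot: [3.132, 0.226, 0.003]
ft_force: [1.1, -3.3, 4.3]
grip_width: 0.731
grip_force: 12.0
time: 15.18
position: [0.4439, -0.0051, 0.0556]
tool_rot: [3.132, 0.231, 0.003]
ft_force: [0.3, -3.4, 5.3]
grip_width: 0.729
grip_force: 12.0
t 15.18 p [ 0.4439 -0.0051  0.0556] R [[0.989, 0.147, 0.002], [0.147, -0.989, -0.001], [0.002, 0.001, -1.0]] F [ 0.3 -3.4  5.3] g 0.729 12.0
  turn 0 x [ 0.09 -0.09  0.04] | shift 4 x [0.0139 0.     0.0004]
```

```bash
python3 -m handwheel '[[0.05,0.014,0,0,0,0,0],[0.05,0.014,0,0,0,0,0],[0.05,0.014,0,0,0,0,0],[0.05,0.013,0,0,0,0,0],[0.05,0,0,0,0,0,0],[0.08,0,0,0,0,0,0],[0.08,0,0,0,0,0,0],[0.08,0,0,0,0,0,0],[0.08,-0.028,0,0,0,0,0],[0.08,-0.028,0,0,0,0,0],[0.08,0,0,0,0,0,0],[0.05,0,0,0,0,0,0]]' 12
python3 -m handwheel '[[0.05,0,0,0,0,0,0],[0.05,0,0,0,0,0,0],[0.05,0,0,0,0,0,0],[0.05,0.014,0,0,0,0,0],[0.05,0.014,0,0,0,0,0],[0.05,0.014,0,0,0,0,0],[0.05,0.013,0,0,0,0,0],[0.05,0,0,0,0,0,0],[0.08,0,0,0,0,0,0],[0.08,0,0,0,0,0,0],[0.08,0,0,0,0,0,0]]' 12
```

```text
time: 16.68
position: [0.4429, -0.0053, 0.0554]
tool_rot: [3.133, 0.23, 0.002]
ft_force: [-0.3, 0.1, -0.2]
grip_width: 0.866
grip_force: 0.0
time: 18.05
position: [0.4961, 0.0029, 0.0549]
tool_rot: [3.133, 0.231, -0.0]
ft_force: [0.7, -0.1, -0.2]
grip_width: 0.902
grip_force: 0.0
```

```bash
python3 -m handwheel '[[0.08,-0.03,0,0,0,0,0],[0.08,-0.03,0,0,0,0,0],[0.03,0,0,0,0,0,0],[0.03,0,0,0,0,0,0],[0.03,0,0,0,0,0,0],[0.03,0,0,0,0,0,0],[0.03,0,0,0,0,0,0]]' 12
python3 -m handwheel '[[0.03,0.013,0,0,0,0,0],[0.03,0.013,0,0,0,0,0],[0.03,0.013,0,0,0,0,0],[0.03,0.013,0,0,0,0,0],[0.03,0.01,0,0,0,0,0],[0.03,0,0,0,0,0,0],[0.03,0,0,0,0,0,0]]' 12
python3 -m handwheel '[[0.03,-0.03,0,0,0,0,0],[0.03,-0.03,0,0,0,0,0],[0.03,0,0,-0.05,0,0,0],[0.03,0,0,-0.05,0,0,0],[0.03,0,-0.055,-0.02,0,0,0],[0.03,0,-0.055,0,0,0,0],[0.03,0,-0.055,0,0,0,0],[0.03,0,-0.055,0,0,0,0],[0.03,0,-0.055,0,0,0,0],[0.03,0,0,0,0,0,0],[0.03,0,0,0,0,0,0]]' 12
cat >> h.py <<'E'
O=np.array([.6125,-.051]);_b=np.radians(8.4);ex=np.array([np.cos(_b),np.sin(_b)]);ey=np.array([-ex[1],ex[0]])
def uv(X): r=X[...,:2]-O; return r@ex,r@ey
def W(u,v): return np.round(O+u*ex+v*ey,4)
E
python3 - <<'E'
from h import *
s=st(); print(uv(np.array(s["position"])))
for n in("top","scene"):
    im,d,c=look(n); np.savez(f"{n}4.npz",im=im,d=d); X=cloud(d,c); z=X[...,2]; u,v=uv(X)
    cv2.imwrite(f"pics/{n}4.png",cv2.resize(im[130:280,200:350],None,fx=4,fy=4,interpolation=cv2.INTER_CUBIC))
    for s in(.07,-.07):
        m=(u<-.075)&(u>-.2)&(abs(v-s)<.05)&(z>.015)&(z<.07); print(n,s,m.sum(),np.round(np.percentile(u[m],[3,15,50,85,97]),4) if m.sum() else '', np.round(np.percentile(v[m],[3,97]),4) if m.sum() else '')
E
```

```text
time: 18.92
position: [0.4374, -0.0054, 0.055]
tool_rot: [-3.132, -0.232, -0.0]
ft_force: [-0.6, 0.5, 0.3]
grip_width: 0.436
grip_force: 0.0
time: 19.8
position: [0.4982, 0.0035, 0.0549]
tool_rot: [3.133, 0.232, -0.0]
ft_force: [0.6, 0.4, -0.1]
grip_width: 0.34
grip_force: 0.0
time: 21.18
position: [0.398, 0.2666, 0.1746]
tool_rot: [3.132, 0.234, -0.002]
ft_force: [0.3, -0.6, 0.9]
grip_width: 0.346
grip_force: 0.0
t 21.18 p [0.398  0.2666 0.1746] R [[0.989, 0.149, -0.001], [0.149, -0.989, -0.001], [-0.001, 0.0, -1.0]] F [ 0.3 -0.6  0.9] g 0.346 0.0
(np.float64(-0.16580625277541058), np.float64(0.34547943653219787))
top 0.07 129 [-0.0946 -0.0926 -0.0897 -0.0841 -0.0773] [0.0448 0.1025]
top -0.07 120 [-0.1067 -0.1053 -0.1028 -0.0921 -0.0812] [-0.0955 -0.0386]
scene 0.07 6 [-0.0933 -0.0932 -0.0922 -0.079  -0.0777] [0.0821 0.103 ]
scene -0.07 125 [-0.1069 -0.1051 -0.0984 -0.0842 -0.0777] [-0.0974 -0.0377]
```

View pics/scene4.png

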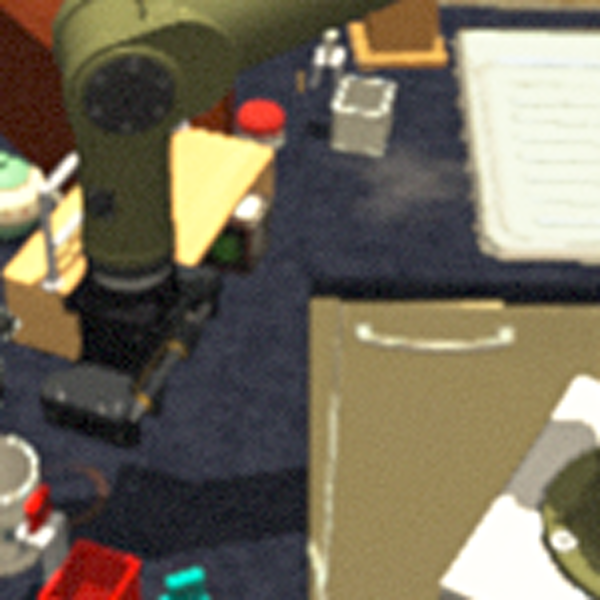

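```bash
python3 -c "
from h import *
plan((*W(-.150,.07),.17,8.4),(*W(-.150,.07),.05,8.4),(*W(-.096,.07),.05,8.4),(*W(-.150,.07),.05,8.4),(*W(-.15,.07),.12,8.4),(*W(-.15,-.07),.12,8.4))"
```

```text
t 21.27 p [0.3993 0.2649 0.175 ] R [[0.99, 0.144, 0.001], [0.144, -0.99, -0.002], [0.001, 0.003, -1.0]] F [-0.3 -0.1 -0.7] g 0.343 0.0
  turn 0 x [ 0.15 -0.06 -0.1 ] | shift 5 x [0.003  0.0547 0.001 ]
  turn 0 x [0. 0. 0.] | shift 3 x [0.   0.   0.04]
  turn 0 x [0. 0. 0.] | shift 1 x [ 0.054 -0.     0.   ]
  turn 0 x [0. 0. 0.] | shift 1 x [-0.054  0.     0.   ]
  turn 0 x [0. 0. 0.] | shift 2 x [ 0.     0.    -0.035]
  turn 0 x [0. 0. 0.] | shift 3 x [-0.      0.0467  0.    ]
```

```bash
python3 -m handwheel '[[0.03,0.003,0.055,0.001,0,0,0],[0.03,0.003,0.055,0.001,0,0,0],[0.03,0.003,0.055,0.001,0,0,0],[0.03,0.003,0.055,0.001,0,0,0],[0.03,0.003,0.054,0.001,0,0,0],[0.03,0,0,0.04,0,0,0],[0.03,0,0,0.04,0,0,0],[0.03,0,0,0.04,0,0,0],[0.03,0,0,0,0,0,0],[0.03,0,0,0,0,0,0]]'
python3 -c "
from h import *
s=st();u,v=uv(np.array(s['position']));print(u,v)"
```

```text
time: 22.52
position: [0.4548, -0.0035, 0.0518]
tool_rot: [3.131, 0.228, 0.004]
ft_force: [1.1, 0.4, 0.4]
grip_width: 0.348
grip_force: 0.0
t 22.52 p [ 0.4548 -0.0035  0.0518] R [[0.989, 0.145, 0.003], [0.145, -0.989, -0.002], [0.002, 0.002, -1.0]] F [1.1 0.4 0.4] g 0.348 0.0
-0.1490710529085082 0.07003636730355177
```

```bash
python3 -m handwheel '[[0.03,0.02,0,0,0,0,0],[0.03,0.015,0,0,0,0,0],[0.03,0.01,0,0,0,0,0],[0.03,0.008,0,0,0,0,0],[0.03,0,0,0,0,0,0],[0.03,0,0,0,0,0,0]]'
python3 -c "
from h import *
s=st();print(uv(np.array(s['position'])))"
python3 -m handwheel '[[0.03,-0.03,0,0,0,0,0],[0.03,-0.024,0,0,0,0,0],[0.03,0,0,-0.04,0,0,0],[0.03,0,0.047,-0.03,0,0,0],[0.03,0,0.047,0,0,0,0],[0.03,0,0.047,0,0,0,0],[0.03,0,0,0.04,0,0,0],[0.03,0,0,0.03,0,0,0],[0.03,0,0,0,0,0,0]]'
python3 -c "
from h import *
s=st();print(uv(np.array(s['position'])))"
```

```text
time: 23.28
position: [0.5058, 0.0057, 0.0499]
tool_rot: [3.133, 0.232, -0.001]
ft_force: [-0.3, -0.4, 0.1]
grip_width: 0.349
grip_force: 0.0
t 23.27 p [0.5058 0.0057 0.0499] R [[0.989, 0.147, -0.0], [0.147, -0.989, -0.0], [-0.0, -0.0, -1.0]] F [-0.3 -0.4  0.1] g 0.349 0.0
(np.float64(-0.09722502139359075), np.float64(0.07170002885539511))
time: 24.4
position: [0.4713, -0.141, 0.0481]
tool_rot: [-3.13, -0.232, 0.007]
ft_force: [-1.8, 1.0, 0.6]
grip_width: 0.344
grip_force: 0.0
t 24.4 p [ 0.4713 -0.141   0.0481] R [[0.989, 0.147, -0.004], [0.147, -0.989, 0.002], [-0.004, -0.003, -1.0]] F [-1.8  1.   0.6] g 0.344 0.0
(np.float64(-0.15288549101881624), np.float64(-0.06843452028721375))
```

```bash
python3 -m handwheel '[[0.03,0.02,0,0,0,0,0],[0.03,0.015,0,0,0,0,0],[0.03,0.012,0,0,0,0,0],[0.03,0.009,0,0,0,0,0],[0.03,0,0,0,0,0,0],[0.03,0,0,0,0,0,0]]'
python3 -c "
from h import *
s=st();print(uv(np.array(s['position'])))"
python3 -m handwheel '[[0.03,-0.03,0,0,0,0,0],[0.03,-0.02,0,-0.03,0,0,0],[0.03,0,0,-0.05,0,0,0],[0.03,0,0,-0.05,0,0,0],[0.03,0,0.055,-0.02,0,0,0],[0.03,0,0.055,0,0,0,0],[0.03,0,0.055,0,0,0,0],[0.03,0.02,0.05,0,0,0,0],[0.03,0.04,0,0,0,0,0],[0.03,0.04,0,0,0,0,0],[0.03,0,0,0,0,0,0]]'
python3 - <<'E'
from h import *
st()
for n in("top","scene"):
    im,d,c=look(n); np.savez(f"{n}5.npz",im=im,d=d); X=cloud(d,c); z=X[...,2]; u,v=uv(X)
    cv2.imwrite(f"pics/{n}5.png",cv2.resize(im[130:280,180:350],None,fx=4,fy=4,interpolation=cv2.INTER_CUBIC))
    for s in(.07,-.07):
        m=(u<-.075)&(u>-.2)&(abs(v-s)<.05)&(z>.015)&(z<.065); print(n,s,m.sum(),np.round(np.percentile(u[m],[3,15,50,85,97]),4) if m.sum() else '', np.round(np.percentile(v[m],[3,97]),4) if m.sum() else '')
        m=(u<-.07)&(u>-.1)&(abs(v-s)<.04)&(z>.082)&(z<.1); print("  shelf front",np.round(np.percentile(u[m],[1,5]),4) if m.sum() else 0)
E
```

```text
time: 25.15
position: [0.5286, -0.1336, 0.0499]
tool_rot: [3.133, 0.231, -0.001]
ft_force: [-0.4, 0.6, -1.5]
grip_width: 0.347
grip_force: 0.0
t 25.15 p [ 0.5286 -0.1336  0.0499] R [[0.989, 0.147, -0.0], [0.147, -0.989, -0.0], [-0.0, 0.0, -1.0]] F [-0.4  0.6 -1.5] g 0.347 0.0
(np.float64(-0.09505394901879491), np.float64(-0.06942003833643222))
time: 26.52
position: [0.6121, -0.3361, 0.1992]
tool_rot: [-3.13, -0.237, -0.002]
ft_force: [0.7, 1.2, 0.4]
grip_width: 0.343
grip_force: 0.0
t 26.52 p [ 0.6121 -0.3361  0.1992] R [[0.989, 0.151, 0.001], [0.151, -0.989, 0.003], [0.001, -0.003, -1.0]] F [0.7 1.2 0.4] g 0.343 0.0
top 0.07 103 [-0.0878 -0.0861 -0.0833 -0.081  -0.0788] [0.0456 0.1041]
  shelf front [-0.0845 -0.0835]
top -0.07 0  
  shelf front [-0.0853 -0.0842]
scene 0.07 73 [-0.0871 -0.0862 -0.0848 -0.0802 -0.0765] [0.0477 0.1037]
  shelf front [-0.0853 -0.084 ]
scene -0.07 0  
  shelf front [-0.0843 -0.0837]
```

View pics/top5.png

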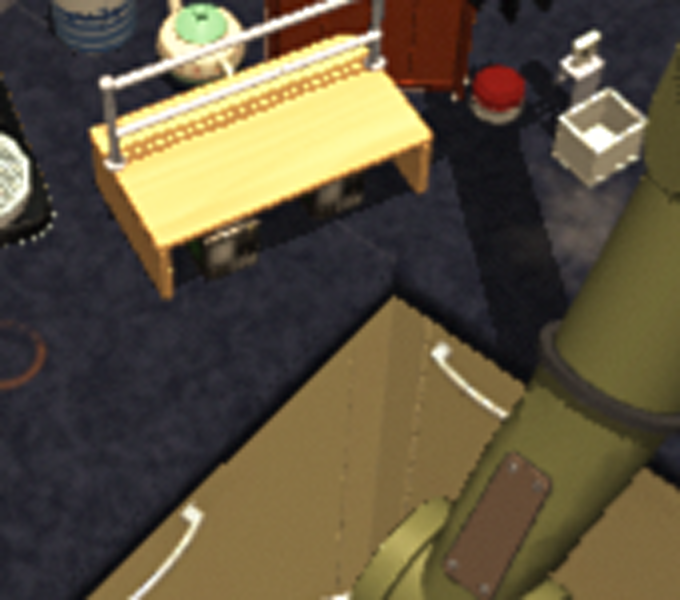

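The left box is flush, with its front at (230,245). The right box at (340,190) sits too deep, so I'll measure how far.

```bash
python3 - <<'E'
from h import *
for n in("top","scene"):
    f=np.load(f"{n}5.npz"); X=cloud(f["d"],ctrl.camera_info(n)); z=X[...,2]; u,v=uv(X)
    for s in(.07,-.07):
        m=(u<.05)&(u>-.2)&(abs(v-s)<.05)&(z>.012)&(z<.07); print(n,s,m.sum(),np.round(np.percentile(u[m],[3,15,50,85,97]),4) if m.sum() else '', np.round(np.percentile(v[m],[3,97]),4) if m.sum() else '',np.round(np.percentile(z[m],[3,97]),4) if m.sum() else '')
E
```

```text
top 0.07 154 [-0.0875 -0.0857 -0.0827 -0.0754 -0.0521] [0.0458 0.1054] [0.0139 0.0688]
top -0.07 92 [-0.0691 -0.0674 -0.0646 -0.0603 -0.0478] [-0.0847 -0.0293] [0.0137 0.058 ]
scene 0.07 114 [-0.0874 -0.0861 -0.0835 -0.0742 -0.0663] [0.0476 0.1036] [0.0157 0.0692]
scene -0.07 44 [-0.0681 -0.0676 -0.0658 -0.0609 -0.055 ] [-0.082 -0.032] [0.0148 0.044 ]
```

```bash
python3 -c "
from h import *
plan((*W(-.15,-.25),.2,8.4),(*W(-.15,-.057),.16,8.4))"
```

```text
t 26.62 p [ 0.6095 -0.3386  0.1996] R [[0.989, 0.148, -0.001], [0.148, -0.989, 0.0], [-0.001, -0.0, -1.0]] F [0.5 0.4 1.3] g 0.343 0.0
  turn 0 x [-0.02  0.06  0.09] | shift 3 x [-0.035  -0.0114 -0.0001]
  turn 0 x [0. 0. 0.] | shift 4 x [-0.     -0.0482  0.01  ]
```

```bash
python3 -m handwheel '[[0.03,-0.035,-0.0115,0,0,0,0],[0.03,-0.035,-0.0115,0,0,0,0],[0.03,-0.035,-0.0115,0,0,0,0],[0.08,0,-0.048,0.01,0,0,0],[0.08,0,-0.048,0.01,0,0,0],[0.08,0,-0.048,0.01,0,0,0],[0.08,0,-0.048,0.01,0,0,0],[0.08,0,0,0,0,0,0]]' 12
python3 -m handwheel '[[0.08,0,0,0,0,9.2,0],[0.08,0,0,0,0,9.2,0],[0.08,0,0,0,0,9.2,0],[0.08,0,0,0,0,9.2,0],[0.08,0,0,0,0,9.2,0],[0.08,0,0,0,0,9.2,0],[0.08,0,0,0,0,0,0],[0.08,0,0,0,0,0,0],[0.08,0,0,0,0,0,0]]'
cat >> h.py <<'E'
def tilt(u,v,z,th):
    """shift in tool axes to bring TCP to rack (u,v), z with tool tilted forward th deg"""
    s=st(); R=Ro.from_rotvec(s["tool_rot"]).as_matrix(); t=np.radians(th); X3=np.r_[ex,0];Y3=np.r_[-ey,0];Z3=np.array([0,0,-1.])
    T=np.c_[X3*np.cos(t)-Z3*np.sin(t),Y3,Z3*np.cos(t)+X3*np.sin(t)]; p=np.array(s["position"])
    print("uv",np.round(uv(p),4),"turn",np.round(np.degrees(Ro.from_matrix(R.T@T).as_rotvec()),2),"shift(after)",np.round(T.T@(np.r_[W(u,v),z]-p),4))
E
python3 - <<'E'
from h import *
tilt(-.117,-.057,.075,55); print(np.round(ctrl.get_state()["joint_positions"],2))
for n in("top","scene"):
    im,d,c=look(n); X=cloud(d,c); z=X[...,2]; u,v=uv(X)
    for s in(.07,-.06):
        m=(u<.05)&(u>-.1)&(abs(v-s)<.05)&(z>.012)&(z<.07); print(n,s,m.sum(),np.round(np.percentile(u[m],[3,15,50,85,97]),4) if m.sum() else '', np.round(np.percentile(v[m],[3,97]),4) if m.sum() else '')
    cv2.imwrite(f"pics/{n}6.png",cv2.resize(im[130:280,180:350],None,fx=4,fy=4,interpolation=cv2.INTER_CUBIC))
E
```

```text
time: 27.62
position: [0.4706, -0.1276, 0.1593]
tool_rot: [3.13, 0.237, -0.005]
ft_force: [-0.4, -1.3, -0.5]
grip_width: 0.828
grip_force: 0.0
time: 28.75
position: [0.4767, -0.1279, 0.1627]
tool_rot: [-2.842, -0.228, -1.122]
ft_force: [-0.1, -0.1, 0.7]
grip_width: 0.917
grip_force: 0.0
t 28.75 p [ 0.4767 -0.1279  0.1627] R [[0.721, 0.166, 0.672], [0.109, -0.986, 0.127], [0.684, -0.018, -0.729]] F [-0.1 -0.1  0.7] g 0.917 0.0
uv [-0.1456 -0.0563] turn [-1.560e+00  1.185e+01  1.000e-02] shift(after) [-0.0554  0.0007  0.0737]
[ 1.05 -0.3  -0.46  2.42 -1.11  0.71 -0.05]
top 0.07 147 [-0.0875 -0.0857 -0.083  -0.0741 -0.0544] [0.0451 0.1043]
top -0.06 17 [-0.0644 -0.0631 -0.0596 -0.0498 -0.0472] [-0.0345 -0.0268]
scene 0.07 111 [-0.087  -0.0861 -0.084  -0.0738 -0.0658] [0.0441 0.1047]
scene -0.06 45 [-0.0682 -0.0673 -0.0656 -0.062  -0.0559] [-0.0844 -0.0279]
```

```bash
python3 -m handwheel '[[0.08,-0.01,0,0.024,0,0,0],[0.08,-0.01,0,0.024,0,0,0],[0.08,-0.01,0,0.024,0,0,0],[0.08,0,0,0,-1.5,6,0],[0.08,0,0,0,0,6,0],[0.08,0,0,0,0,0,0],[0.08,0,0,0,0,0,0]]'
python3 - <<'E'
from h import *
tilt(-.117,-.057,.075,55); tilt(-.0676,-.057,.041,55); print(np.round(ctrl.get_state()["joint_positions"],2))
E
```

```text
time: 29.72
position: [0.5042, -0.1272, 0.0797]
tool_rot: [-2.81, -0.229, -1.164]
ft_force: [0.1, 0.4, -0.0]
grip_width: 0.92
grip_force: 0.0
t 29.73 p [ 0.5042 -0.1272  0.0797] R [[0.698, 0.173, 0.695], [0.103, -0.985, 0.142], [0.709, -0.027, -0.705]] F [ 0.1  0.4 -0. ] g 0.92 0.0
uv [-0.1183 -0.0595] turn [-2.2   9.87 -0.18] shift(after) [-0.0031 -0.0025  0.0037]
t 29.73 p [ 0.5042 -0.1272  0.0797] R [[0.698, 0.173, 0.695], [0.103, -0.985, 0.142], [0.709, -0.027, -0.705]] F [ 0.1  0.4 -0. ] g 0.92 0.0
uv [-0.1183 -0.0595] turn [-2.2   9.87 -0.18] shift(after) [-0.0026 -0.0025  0.0637]
[ 1.51 -0.02 -0.97  2.45 -1.46  0.51  0.4 ]
```

```bash
python3 -m handwheel '[[0.08,0.002,-0.001,0.02,-1,2,0],[0.08,0.002,-0.001,0.01,-1,2,0],[0.08,0.002,0,0.01,0,2,0],[0.08,0,0,0,0,0,0]]'
python3 - <<'E'
from h import *
tilt(-.0714,-.057,.0414,50); print(np.round(ctrl.get_state()["joint_positions"],2))
E
```

```text
time: 30.22
position: [0.5178, -0.1295, 0.0597]
tool_rot: [-2.765, -0.223, -1.241]
ft_force: [0.1, 0.5, 0.2]
grip_width: 0.924
grip_force: 0.0
t 30.23 p [ 0.5178 -0.1295  0.0597] R [[0.657, 0.175, 0.734], [0.091, -0.984, 0.153], [0.749, -0.033, -0.662]] F [0.1 0.5 0.2] g 0.924 0.0
uv [-0.1052 -0.0638] turn [-2.52  1.52 -0.35] shift(after) [ 0.0077 -0.0069  0.0376]
[ 1.88  0.37 -1.38  2.45 -1.55  0.23  0.7 ]
```

```bash
python3 -m handwheel '[[0.08,0.003,-0.003,0.01,-1,0,0],[0.08,0.003,-0.003,0.01,-1,0,0],[0.08,0,0,0,0,0,0]]'
python3 - <<'E'
from h import *
tilt(-.0714,-.057,.0414,50); print(np.round(ctrl.get_state()["joint_positions"],2))
im,d,c=look("scene"); cv2.imwrite("pics/scene7.png",cv2.resize(im[100:280,170:380],None,fx=3.2,fy=3.2,interpolation=cv2.INTER_CUBIC))
E
```

```text
time: 30.6
position: [0.5366, -0.1291, 0.0601]
tool_rot: [-2.792, -0.223, -1.227]
ft_force: [-0.5, -0.1, 0.3]
grip_width: 0.919
grip_force: 0.0
t 30.6 p [ 0.5366 -0.1291  0.0601] R [[0.668, 0.167, 0.725], [0.099, -0.986, 0.135], [0.737, -0.018, -0.675]] F [-0.5 -0.1  0.3] g 0.919 0.0
uv [-0.0865 -0.0662] turn [-1.59  2.49  0.  ] shift(after) [-0.0046 -0.0092  0.0236]
[ 1.81  0.41 -1.38  2.41 -1.56  0.14  0.69]
```

View pics/scene7.png

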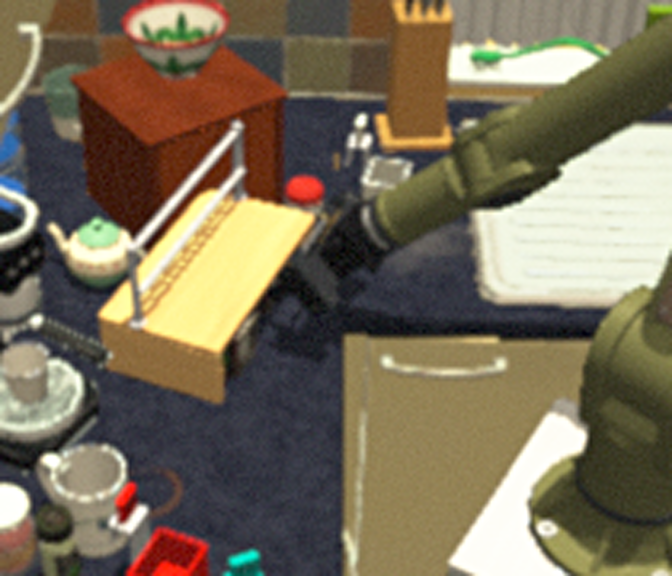

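```bash
python3 -m handwheel '[[0.087,-0.003,-0.006,0,0,0,0],[0.087,0,-0.006,0,0,0,0],[0.087,0,0,0,0,0,0]]'
python3 - <<'E'
from h import *
tilt(-.0714,-.057,.0414,47); print(np.round(ctrl.get_state()["joint_positions"],2))
E
```

```text
time: 31.02
position: [0.5315, -0.1223, 0.0606]
tool_rot: [-2.792, -0.222, -1.216]
ft_force: [0.9, -0.5, -0.3]
grip_width: 0.996
grip_force: 0.0
t 31.02 p [ 0.5315 -0.1223  0.0606] R [[0.673, 0.168, 0.72], [0.098, -0.986, 0.138], [0.733, -0.022, -0.68]] F [ 0.9 -0.5 -0.3] g 0.996 0.0
uv [-0.0905 -0.0588] turn [-1.79 -0.16 -0.08] shift(after) [-0.001  -0.0018  0.0271]
[ 1.82  0.36 -1.38  2.43 -1.56  0.17  0.65]
```

```bash
python3 -m handwheel '[[0.087,-0.001,-0.001,0.01,0,0,0],[0.087,-0.001,-0.001,0.01,0,0,0],[0.087,-0.002,0,0.007,0,0,0],[0.087,0,0,0,0,0,0]]'
python3 - <<'E'
from h import *
tilt(-.0714,-.057,.0414,47); print(np.round(ctrl.get_state()["joint_positions"],2))
E
```

```text
time: 31.52
position: [0.5431, -0.1209, 0.0519]
tool_rot: [-2.79, -0.226, -1.2]
ft_force: [0.2, 0.0, 0.7]
grip_width: 0.993
grip_force: 0.0
t 31.52 p [ 0.5431 -0.1209  0.0519] R [[0.679, 0.174, 0.713], [0.098, -0.984, 0.146], [0.728, -0.029, -0.685]] F [0.2 0.  0.7] g 0.993 0.0
uv [-0.0789 -0.059 ] turn [-2.33  0.31 -0.13] shift(after) [-0.0026 -0.002   0.0127]
[ 1.75  0.45 -1.35  2.4  -1.56  0.1   0.69]
```

```bash
python3 -m handwheel '[[0.087,0.001,-0.001,0.008,0,-2,0],[0.087,0.001,-0.001,0.006,0,-1,0],[0.087,0,0,0,0,0,0]]'
python3 - <<'E'
from h import *
tilt(-.0714,-.057,.0414,44); print(np.round(ctrl.get_state()["joint_positions"],2))
E
```

```text
time: 31.9
position: [0.5543, -0.1162, 0.0441]
tool_rot: [-2.824, -0.234, -1.129]
ft_force: [-0.3, -0.3, -0.5]
grip_width: 1.001
grip_force: 0.0
t 31.9 p [ 0.5543 -0.1162  0.0441] R [[0.715, 0.176, 0.677], [0.108, -0.984, 0.141], [0.691, -0.028, -0.722]] F [-0.3 -0.3 -0.5] g 1.001 0.0
uv [-0.0672 -0.056 ] turn [-2.33  0.29  0.14] shift(after) [-0.005  0.001 -0.001]
[ 1.55  0.34 -1.18  2.36 -1.38  0.15  0.42]
```

```bash
python3 -m handwheel '[[0.05,0,0,0,0,0,0],[0.05,0,0,0,0,0,0],[0.05,0,0,0,0,0,0],[0.05,0,0,0,0,0,0],[0.05,0,0,0,0,0,0],[0.05,0,0,0,0,0,0]]' 12
python3 -c "
from h import *
tilt(-.085,-.056,.0441,43.7); print(np.round(ctrl.get_state()['joint_positions'],2))"
```

```text
time: 32.65
position: [0.5536, -0.1169, 0.0436]
tool_rot: [-2.824, -0.229, -1.128]
ft_force: [-3.8, -3.6, 2.2]
grip_width: 0.742
grip_force: 12.0
t 32.65 p [ 0.5536 -0.1169  0.0436] R [[0.716, 0.173, 0.677], [0.105, -0.984, 0.141], [0.691, -0.03, -0.723]] F [-3.8 -3.6  2.2] g 0.742 12.0
uv [-0.0679 -0.0566] turn [-2.31  0.02 -0.05] shift(after) [-0.012  -0.0006 -0.0122]
[ 1.55  0.35 -1.19  2.36 -1.38  0.14  0.42]
```

Gripped at 64.5 mm; now pull about 18 mm.

```bash
python3 -m handwheel '[[0.05,-0.0032,0,-0.0032,0,0,0],[0.05,-0.0032,0,-0.0032,0,0,0],[0.05,-0.0032,0,-0.0032,0,0,0],[0.05,-0.0032,0,-0.0032,0,0,0],[0.05,0,0,0,0,0,0],[0.05,0,0,0,0,0,0],[0.05,0,0,0,0,0,0]]' 12
python3 - <<'E'
from h import *
tilt(-.085,-.056,.0441,43.7); print(np.round(ctrl.get_state()['joint_positions'],2))
for n in("top","scene"):
    im,d,c=look(n); X=cloud(d,c); z=X[...,2]; u,v=uv(X)
    for s in(.07,-.06):
        m=(u<.05)&(u>-.11)&(abs(v-s)<.025)&(z>.012)&(z<.07); print(n,s,m.sum(),np.round(np.percentile(u[m],[3,15,50,85,97]),4) if m.sum() else '', np.round(np.percentile(v[m],[3,97]),4) if m.sum() else '')
E
```

```text
time: 33.52
position: [0.5362, -0.1196, 0.0442]
tool_rot: [-2.823, -0.23, -1.129]
ft_force: [-0.5, -0.7, 0.0]
grip_width: 0.739
grip_force: 11.8
t 33.52 p [ 0.5362 -0.1196  0.0442] R [[0.715, 0.174, 0.677], [0.105, -0.984, 0.142], [0.691, -0.03, -0.722]] F [-0.5 -0.7  0. ] g 0.739 11.8
uv [-0.0856 -0.0567] turn [-2.36 -0.02 -0.02] shift(after) [ 0.0003 -0.0008  0.0005]
[ 1.63  0.31 -1.22  2.39 -1.39  0.19  0.44]
top 0.07 97 [-0.0876 -0.086  -0.0839 -0.0812 -0.0766] [0.0464 0.0931]
top -0.06 4 [-0.088  -0.0857 -0.0821 -0.078  -0.0753] [-0.0559 -0.0439]
scene 0.07 59 [-0.0881 -0.0868 -0.0856 -0.0843 -0.0816] [0.0504 0.0936]
scene -0.06 3 [-0.0804 -0.0798 -0.0781 -0.0769 -0.0765] [-0.0447 -0.0384]
```

```bash
python3 -m handwheel '[[0.08,0,0,0,0,0,0],[0.08,0,0,0,0,0,0],[0.085,0,0,0,0,0,0],[0.085,0,0,-0.015,0,0,0],[0.085,0,0,-0.02,0,0,0],[0.085,0,0,-0.02,0,-3,0],[0.085,0.02,0,-0.02,0,-8,0],[0.085,0.02,0,-0.02,0,-8,0],[0.085,0.02,0,-0.02,0,-8,0],[0.085,0.01,0,-0.03,0,-8,0],[0.085,0,0,-0.03,0,-8,0],[0.085,0,0,0,0,0,0]]' 12
python3 - <<'E'
from h import *
tilt(-.15,-.15,.2,0); print(np.round(ctrl.get_state()['joint_positions'],2))
for n in("top","scene"):
    im,d,c=look(n); X=cloud(d,c); z=X[...,2]; u,v=uv(X); np.savez(f"{n}8.npz",im=im,d=d)
    for s in(.07,-.06):
        m=(u<.05)&(u>-.11)&(abs(v-s)<.04)&(z>.012)&(z<.07); print(n,s,m.sum(),np.round(np.percentile(u[m],[3,15,50,85,97]),4) if m.sum() else '', np.round(np.percentile(v[m],[3,97]),4) if m.sum() else '')
E
```

```text
time: 35.12
position: [0.5065, -0.1173, 0.1995]
tool_rot: [-3.036, -0.309, -0.228]
ft_force: [-0.3, 0.8, 0.3]
grip_width: 0.972
grip_force: 0.0
t 35.12 p [ 0.5065 -0.1173  0.1995] R [[0.969, 0.206, 0.139], [0.194, -0.976, 0.096], [0.156, -0.066, -0.986]] F [-0.3  0.8  0.3] g 0.972 0.0
uv [-0.1146 -0.0501] turn [-4.03 -8.86  3.2 ] shift(after) [-0.0354  0.0998 -0.0005]
[ 1.59  0.11 -1.37  1.89 -0.01  1.12 -1.14]
top 0.07 142 [-0.0883 -0.0858 -0.0831 -0.0747 -0.0522] [0.0463 0.1049]
top -0.06 135 [-0.0876 -0.0858 -0.0829 -0.0724 -0.0531] [-0.0788 -0.0231]
scene 0.07 112 [-0.0875 -0.0858 -0.0838 -0.0739 -0.0673] [0.0437 0.1054]
scene -0.06 112 [-0.0877 -0.086  -0.0827 -0.067  -0.0572] [-0.0832 -0.0216]
```

```bash
python3 -m handwheel '[[0.085,0,0,-0.05,-4,-8.9,3],[0.085,0,0.04,0,0,0,10],[0.085,0,0,0,0,0,10],[0.085,0,0,0,0,0,10],[0.085,0,0,0,0,0,10],[0.085,0,0,0,0,0,10],[0.085,0,0,0,0,0,10],[0.085,0,0,0,0,0,10],[0.085,0,0,0,0,0,10],[0.085,0,0,0,0,0,0]]' 12
python3 -c "
from h import *
plan((.583,-.396,.25,-73),(.583,-.396,.130,-73)); print(np.round(ctrl.get_state()['joint_positions'],2))"
```

```text
time: 36.48
position: [0.5012, -0.1625, 0.2471]
tool_rot: [2.541, -1.832, -0.002]
ft_force: [0.5, -1.0, 0.0]
grip_width: 0.975
grip_force: 0.0
t 36.48 p [ 0.5012 -0.1625  0.2471] R [[0.316, -0.949, -0.006], [-0.949, -0.316, -0.007], [0.004, 0.008, -1.0]] F [ 0.5 -1.   0. ] g 0.975 0.0
  turn 1 x [ 0.44 -0.25  1.42] | shift 5 x [ 0.0494 -0.002  -0.0006]
  turn 0 x [0. 0. 0.] | shift 3 x [0.   0.   0.04]
[ 1.22  0.16 -1.04  1.72  0.15  1.35 -2.67]
```

```bash
python3 -m handwheel '[[0.085,0,0,0,0,0,-10],[0.085,0,0,0,0,0,-10],[0.085,0,0,0,0,0,-10],[0.085,0,0,0,0,0,-10],[0.085,0,0,0,0,0,-10],[0.085,0,0,0,0,0,-10],[0.085,0,0,0,0,0,-10],[0.085,0,0,0,0,0,-10],[0.085,0,0,0,0,0,-10]]'
python3 -m handwheel '[[0.085,0,0,0,0,0,-10],[0.085,0,0,0,0,0,-10],[0.085,0,0,0,0,0,-10],[0.085,0,0,0,0,0,-10],[0.085,0,0,0,0,0,-10],[0.085,0,0,0,0,0,-10],[0.085,0,0,0,0,0,-10],[0.085,0,0,0,0,0,-10],[0.085,0,0,0,0,0,-8],[0.085,0,0,0,0,0,0]]'
python3 -c "
from h import *
plan((.583,-.396,.25,107),(.583,-.396,.130,107)); print(np.round(ctrl.get_state()['joint_positions'],2))"
```

```text
time: 37.6
position: [0.5018, -0.1624, 0.2469]
tool_rot: [3.094, 0.515, -0.011]
ft_force: [-0.3, 0.5, -1.2]
grip_width: 0.976
grip_force: 0.0
time: 38.85
position: [0.5019, -0.1625, 0.247]
tool_rot: [-1.881, -2.515, 0.013]
ft_force: [0.6, -1.1, -0.3]
grip_width: 0.976
grip_force: 0.0
t 38.85 p [ 0.5019 -0.1625  0.247 ] R [[-0.283, 0.959, -0.006], [0.959, 0.283, -0.006], [-0.004, -0.008, -1.0]] F [ 0.6 -1.1 -0.3] g 0.976 0.0
  turn 1 x [-0.44  0.21 -0.59] | shift 5 x [-0.0494  0.0019 -0.0006]
  turn 0 x [0. 0. 0.] | shift 3 x [0.   0.   0.04]
[ 1.44  0.29 -1.36  1.71  0.29  1.38  0.32]
```

```bash
python3 -m handwheel '[[0.085,-0.049,0.002,0,-0.4,0.2,-0.6],[0.085,-0.049,0.002,0,0,0,0],[0.085,-0.049,0.002,0,0,0,0],[0.085,-0.049,0.002,0,0,0,0],[0.085,-0.049,0.002,0,0,0,0],[0.085,0,0,0.03,0,0,0],[0.07,0,0,0.02,0,0,0],[0.06,0,0,0,0,0,0],[0.06,0,0,0,0,0,0]]'
python3 - <<'E'
from h import *
plan((.583,-.396,.130,107)); print(np.round(ctrl.get_state()['joint_positions'],2))
for n in("top","scene"):
    im,d,c=look(n); X=cloud(d,c); z=X[...,2]
    q=near(X,.583,-.396,.03)&(z>.118)&(z<.152); print(n,q.sum(),rect(X[q]),X[q].mean(0))
    q=near(X,.583,-.396,.03)&(z>.141)&(z<.152); print(n,q.sum(),X[q].mean(0) if q.sum() else '')
    cv2.imwrite(f"pics/{n}9.png",cv2.resize(im[100:250,270:400] if n=="top" else im[100:230,230:360],(600,600),interpolation=cv2.INTER_CUBIC))
E
```

```text
time: 39.98
position: [0.5836, -0.3936, 0.1986]
tool_rot: [1.868, 2.524, 0.001]
ft_force: [-0.7, 0.4, 0.5]
grip_width: 0.736
grip_force: 0.0
t 39.98 p [ 0.5836 -0.3936  0.1986] R [[-0.293, 0.956, 0.001], [0.956, 0.293, -0.001], [-0.001, 0.001, -1.0]] F [-0.7  0.4  0.5] g 0.736 0.0
  turn 0 x [0.07 0.05 0.01] | shift 2 x [-0.001  -0.0006  0.0343]
[ 1.23  0.69 -1.08  1.33  0.6   1.46  0.49]
top 35 ('c', [581.4, -393.2], 'size', [10.2, 39.1], 'long', -76.9) [ 0.58102839 -0.39325547  0.13533635]
top 12 [ 0.58243273 -0.39405444  0.14499234]
scene 22 ('c', [583.3, -397.4], 'size', [10.8, 37.9], 'long', -70.0) [ 0.58030981 -0.39269421  0.13345234]
scene 4 [ 0.58226681 -0.39625929  0.1432399 ]
```

View pics/scene9.png

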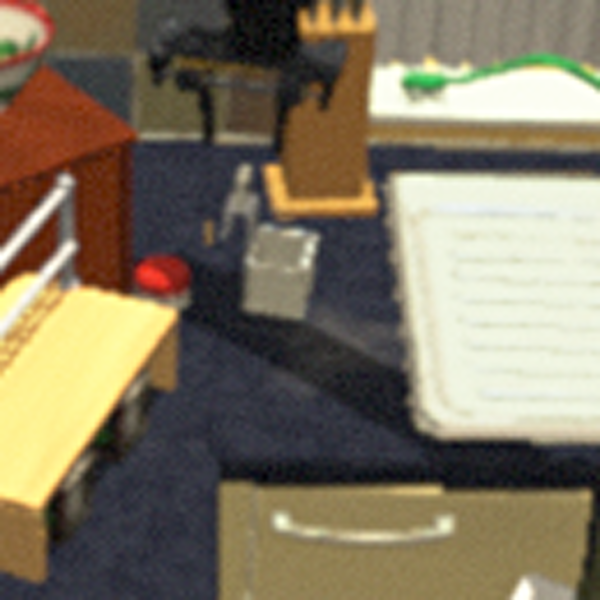

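The scene crop shows the gripper above the white tab at (240,175), and both box fronts flush with the shelf edge. I'll lower and pinch the tab.

```bash
python3 -m handwheel '[[0.06,-0.001,-0.0005,0.034,0,0,0],[0.06,0,0,0.025,0,0,0],[0.06,0,0,0.0095,0,0,0],[0.06,0,0,0,0,0,0],[0.0,0,0,0,0,0,0],[0.0,0,0,0,0,0,0],[0.0,0,0,0,0,0,0],[0.0,0,0,0,0,0,0],[0.0,0,0,0,0,0,0],[0.0,0,0,0,0,0,0],[0.0,0,0,0,0,0,0],[0.0,0,0,0,0,0,0]]' 15
python3 -c "
from h import *
st();print(np.round(ctrl.get_state()['joint_positions'],2))"
```

```text
time: 41.58
position: [0.583, -0.3952, 0.1287]
tool_rot: [-1.869, -2.525, -0.001]
ft_force: [0.1, 0.9, -0.9]
grip_width: 0.113
grip_force: 15.0
t 41.58 p [ 0.583  -0.3952  0.1287] R [[-0.292, 0.956, -0.0], [0.956, 0.292, 0.001], [0.001, 0.0, -1.0]] F [ 0.1  0.9 -0.9] g 0.113 15.0
[ 1.23  0.74 -1.04  1.4   0.64  1.36  0.46]
```

```bash
python3 - <<'E'
from h import *
plan((.583,-.395,.30,107),(*W(-.04,-.25),.30,98.4),(*W(-.04,-.06),.30,98.4),(*W(.032,-.06),.30,98.4),(*W(.032,-.06),.2337,98.4),step=.045)
f=np.load("scene8.npz")
for n in("scene","top"):
    im,d,c=look(n); X=cloud(d,c); u,v=uv(X); z=X[...,2]
    for a in np.arange(.04,.2,.02):
        m=(u>a)&(u<a+.02)&(v>-.16)&(v<.16)&(z>.1)&(z<.4); print(n,round(a,2),m.sum(),np.round(np.percentile(z[m],[50,90,99]),3) if m.sum() else '')
E
```

```text
t 41.58 p [ 0.583  -0.3952  0.1287] R [[-0.292, 0.956, -0.0], [0.956, 0.292, 0.001], [0.001, 0.0, -1.0]] F [ 0.1  0.9 -0.9] g 0.113 15.0
  turn 0 x [ 0.01 -0.03 -0.03] | shift 4 x [ 0.      0.     -0.0428]
  turn 1 x [0.  0.  8.6] | shift 3 x [0.0287 0.0131 0.    ]
  turn 0 x [0. 0. 0.] | shift 5 x [0.038 0.    0.   ]
  turn 0 x [0. 0. 0.] | shift 2 x [-0.     0.036  0.   ]
  turn 0 x [0. 0. 0.] | shift 2 x [0.     0.     0.0332]
scene 0.04 2 [0.181 0.183 0.184]
scene 0.06 58 [0.179 0.212 0.216]
scene 0.08 147 [0.174 0.212 0.216]
scene 0.1 182 [0.171 0.213 0.217]
scene 0.12 136 [0.182 0.213 0.216]
scene 0.14 94 [0.206 0.214 0.215]
scene 0.16 81 [0.204 0.213 0.216]
scene 0.18 80 [0.188 0.214 0.217]
top 0.04 3 [0.171 0.212 0.221]
top 0.06 68 [0.181 0.214 0.217]
top 0.08 181 [0.173 0.213 0.217]
top 0.1 212 [0.182 0.214 0.219]
top 0.12 116 [0.211 0.217 0.219]
top 0.14 71 [0.212 0.216 0.216]
top 0.16 57 [0.213 0.216 0.217]
top 0.18 43 [0.212 0.215 0.217]
```

```bash
python3 -m handwheel '[[0.0,0,0,-0.02,0,0,0],[0.0,0,0,-0.038,0,0,0],[0.0,0,0,-0.038,0,0,0],[0.0,0,0,-0.038,0,0,0],[0.0,0,0,-0.038,0,0,0],[0.0,0,0,0,0,0,4.3],[0.0,0,0,0,0,0,4.3],[0.0,0.0285,0.013,0,0,0,0],[0.0,0.0285,0.013,0,0,0,0],[0.0,0.0285,0.013,0,0,0,0],[0.0,0,0,0,0,0,0],[0.0,0,0,0,0,0,0]]' 30
python3 -m handwheel '[[0.0,0.025,0,0,0,0,0],[0.0,0.035,0,0,0,0,0],[0.0,0.035,0,0,0,0,0],[0.0,0.035,0,0,0,0,0],[0.0,0.035,0,0,0,0,0],[0.0,0.025,0,0,0,0,0],[0.0,0,0,0,0,0,0],[0.0,0,0,0,0,0,0],[0.0,0,0,0,0,0,0]]' 30
python3 - <<'E'
from h import *
plan((*W(.032,-.06),.30,98.4),step=.025)
for n in("top",):
    im,d,c=look(n); cv2.imwrite(f"pics/{n}10.png",cv2.resize(im[90:260,170:380],None,fx=3.5,fy=3.5,interpolation=cv2.INTER_CUBIC))
E
```

```text
time: 43.18
position: [0.6092, -0.3058, 0.302]
tool_rot: [2.053, 2.376, -0.0]
ft_force: [0.2, -1.0, -1.9]
grip_width: 0.113
grip_force: 30.0
time: 44.3
position: [0.5817, -0.1192, 0.3007]
tool_rot: [-2.057, -2.374, -0.0]
ft_force: [0.5, 0.8, -0.7]
grip_width: 0.117
grip_force: 30.0
t 44.3 p [ 0.5817 -0.1192  0.3007] R [[-0.143, 0.99, 0.0], [0.99, 0.143, 0.0], [0.0, 0.0, -1.0]] F [ 0.5  0.8 -0.7] g 0.117 30.0
  turn 0 x [ 0.   -0.02 -0.2 ] | shift 3 x [0.001  0.0241 0.0002]
```

View pics/top10.png

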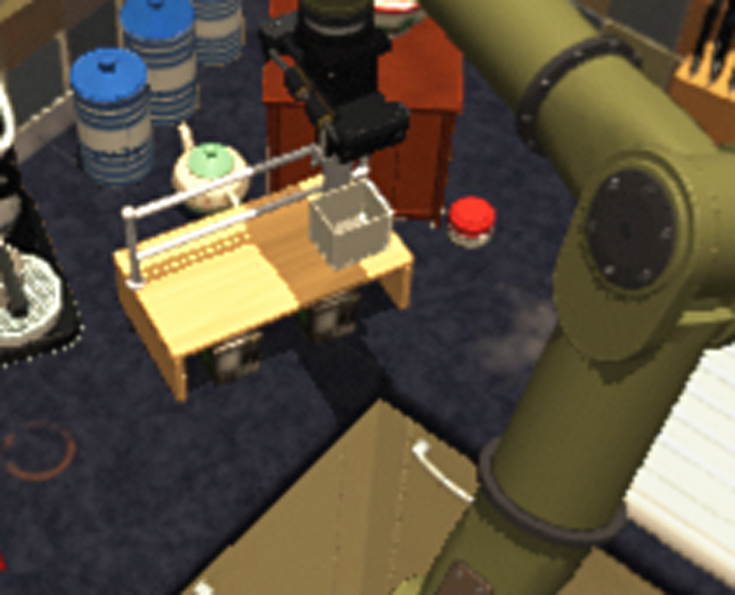

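```bash
python3 -m handwheel '[[0.0,0.001,0.018,0,0,0,-0.2],[0.0,0.001,0.018,0,0,0,0],[0.0,0.001,0.018,0,0,0,0],[0.0,0,0.018,0,0,0,0],[0.0,0,0,0,0,0,0],[0.0,0,0,0,0,0,0],[0.0,0,0,0.02,0,0,0],[0.0,0,0,0.015,0,0,0],[0.0,0,0,0,0,0,0],[0.0,0,0,0,0,0,0]]' 30
python3 -c "
from h import *
plan((*W(.032,-.06),.2337,98.4)); print(uv(np.array(ctrl.get_state()['position'])))"
```

```text
time: 45.6
position: [0.6523, -0.1036, 0.2661]
tool_rot: [2.05, 2.381, 0.001]
ft_force: [0.3, 1.1, -0.6]
grip_width: 0.111
grip_force: 30.0
t 45.6 p [ 0.6523 -0.1036  0.2661] R [[-0.149, 0.989, 0.0], [0.989, 0.149, 0.0], [0.0, 0.0, -1.0]] F [ 0.3  1.1 -0.6] g 0.111 30.0
  turn 0 x [ 0.02 -0.01  0.15] | shift 1 x [-0.0022  0.0003  0.0324]
(np.float64(0.03172163022666504), np.float64(-0.057810828004059206))
```

```bash
python3 -m handwheel '[[0.0,0,0,0.007,0,0,0],[0.0,0,0,0.007,0,0,0],[0.0,0,0,0.006,0,0,0],[0.0,0,0,0,0,0,0]]' 30
python3 -m handwheel '[[0.0,0,0,0.004,0,0,0],[0.0,0,0,0.003,0,0,0],[0.0,0,0,0.002,0,0,0],[0.0,0,0,0,0,0,0],[0.0,0,0,0,0,0,0]]' 30
```

```text
time: 46.1
position: [0.6521, -0.1035, 0.2453]
tool_rot: [-2.049, -2.381, 0.0]
ft_force: [0.5, -0.5, -1.0]
grip_width: 0.112
grip_force: 30.0
time: 46.72
position: [0.6525, -0.1034, 0.2372]
tool_rot: [2.049, 2.381, 0.001]
ft_force: [0.6, 0.4, -2.1]
grip_width: 0.114
grip_force: 30.0
```

```bash
for i in 1 2 3; do python3 -m handwheel '[[0.0,0,0,0.0015,0,0,0],[0.0,0,0,0,0,0,0],[0.0,0,0,0,0,0,0]]' 30 | grep -E "pos|ft"; done
```

```text
position: [0.6524, -0.1034, 0.2355]
ft_force: [0.3, -0.5, -0.5]
position: [0.6524, -0.1034, 0.234]
ft_force: [-0.2, -0.7, -1.7]
position: [0.6525, -0.1033, 0.2335]
ft_force: [-2.3, -0.5, 5.6]
```

```bash
python3 -m handwheel '[[0.0,0,0,0,0,0,0],[0.0,0,0,0,0,0,0],[0.0,0,0,0,0,0,0]]' 6
python3 -m handwheel '[[0.0,0,0,0,0,0,0],[0.0,0,0,0,0,0,0],[0.0095,0,0,0,0,0,0],[0.010,0,0,0,0,0,0],[0.0105,0,0,0,0,0,0],[0.011,0,0,0,0,0,0],[0.0115,0,0,0,0,0,0],[0.012,0,0,0,0,0,0],[0.0125,0,0,0,0,0,0],[0.013,0,0,0,0,0,0],[0.0135,0,0,0,0,0,0],[0.014,0,0,0,0,0,0]]' 3
python3 -m handwheel '[[0.0145,0,0,0,0,0,0],[0.015,0,0,0,0,0,0],[0.0155,0,0,0,0,0,0],[0.016,0,0,0,0,0,0],[0.017,0,0,0,0,0,0],[0.018,0,0,0,0,0,0],[0.019,0,0,0,0,0,0],[0.02,0,0,0,0,0,0],[0.021,0,0,0,0,0,0],[0.022,0,0,0,0,0,0],[0.022,0,0,0,0,0,0]]' 3
python3 - <<'E'
from h import *
st()
im,d,c=look("scene"); cv2.imwrite("pics/scene11.png",cv2.resize(im[100:250,190:350],None,fx=3.7,fy=3.7,interpolation=cv2.INTER_CUBIC))
E
```

```text
time: 48.22
position: [0.6526, -0.1033, 0.2334]
tool_rot: [2.049, 2.38, 0.001]
ft_force: [-1.4, 0.2, 5.5]
grip_width: 0.115
grip_force: 6.0
time: 49.72
position: [0.652, -0.1034, 0.2331]
tool_rot: [-2.049, -2.381, 0.001]
ft_force: [-3.5, -0.3, 6.9]
grip_width: 0.159
grip_force: 3.3
time: 51.1
position: [0.6522, -0.1034, 0.2331]
tool_rot: [2.049, 2.381, -0.0]
ft_force: [-1.3, -0.4, 5.5]
grip_width: 0.25
grip_force: 3.1
t 51.1 p [ 0.6522 -0.1034  0.2331] R [[-0.149, 0.989, -0.0], [0.989, 0.149, -0.0], [-0.0, -0.0, -1.0]] F [-1.3 -0.4  5.5] g 0.25 3.1
```

View pics/scene11.png

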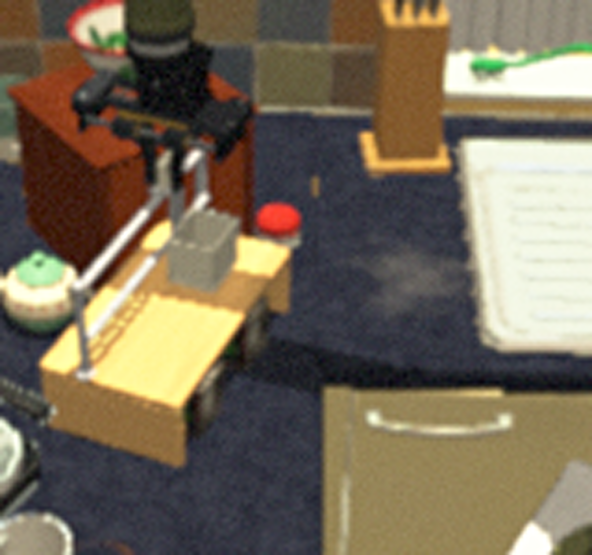

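```bash
python3 -m handwheel '[[0.022,0,0,-0.0005,0,0,0],[0.022,0,0,-0.0005,0,0,0],[0.022,0,0,-0.0005,0,0,0],[0.022,0,0,-0.0005,0,0,0],[0.022,0,0,-0.0005,0,0,0],[0.022,0,0,0,0,0,0],[0.022,0,0,0,0,0,0]]' 3
python3 -c "
from h import *
print(uv(np.array(ctrl.get_state()['position'])))
im,d,c=look('top');X=cloud(d,c);u,v=uv(X);z=X[...,2]
m=(abs(v+.058)<.045)&(u<-.005)&(u>-.06)&(z>.11)&(z<.18);print(m.sum(),np.round(np.percentile(z[m],[50,90,98]),4),np.round(np.percentile(u[m],[2,98]),4))"
```

```text
time: 52.02
position: [0.6524, -0.1034, 0.235]
tool_rot: [2.049, 2.381, 0.001]
ft_force: [-0.1, 0.1, 0.5]
grip_width: 0.25
grip_force: 0.0
(np.float64(0.031829039734820264), np.float64(-0.05765830832366854))
186 [0.1407 0.1591 0.1631] [-0.0454 -0.0096]
```

Free of load; now raise slowly, then go for the red caddy.

```bash
python3 -m handwheel '[[0.022,0,0,-0.003,0,0,0],[0.022,0,0,-0.005,0,0,0],[0.022,0,0,-0.007,0,0,0],[0.022,0,0,-0.01,0,0,0],[0.022,0,0,-0.015,0,0,0],[0.03,0,0,-0.03,0,0,0],[0.04,0,-0.03,-0.02,0,0,0],[0.06,0,-0.05,0,0,0,0],[0.06,0.03,-0.05,0,0,0,0],[0.06,0.05,-0.03,0,0,0,0],[0.06,0,0,0,0,0,0]]' 3
python3 - <<'E'
from h import *
plan((.45,.2,.30,98.4),(.430,.3695,.25,96),(.430,.3695,.129,96)); print(np.round(ctrl.get_state()['joint_positions'],2))
for n in("top","scene"):
    im,d,c=look(n);X=cloud(d,c);u,v=uv(X);z=X[...,2]
    for nm,x,y in(("red",.43,.3695),):
        q=near(X,x,y,.03)&(z>.118)&(z<.152); print(n,q.sum(),rect(X[q])); q&=z>.142; print("  top",q.sum(),X[q].mean(0))
    m=(abs(v+.058)<.045)&(u<.0)&(u>-.08)&(z>.155)&(z<.172);print("white rim",m.sum(),np.round(np.percentile(z[m],[10,50,90]),4),np.round(np.percentile(u[m],[2,98]),4),np.round(np.percentile(v[m],[2,98]),4))
E
```

```text
time: 53.45
position: [0.4882, -0.0539, 0.33]
tool_rot: [2.035, 2.38, -0.018]
ft_force: [0.4, 0.1, -0.4]
grip_width: 0.679
grip_force: 0.0
t 53.45 p [ 0.4882 -0.0539  0.33  ] R [[-0.155, 0.988, -0.0], [0.988, 0.155, -0.015], [-0.015, -0.003, -1.0]] F [ 0.4  0.1 -0.4] g 0.679 0.0
  turn 1 x [-0.15  0.86  0.54] | shift 5 x [ 0.0513 -0.0001  0.006 ]
  turn 1 x [0.  0.  2.4] | shift 4 x [ 0.0427 -0.0005  0.0125]
  turn 0 x [0. 0. 0.] | shift 3 x [0.     0.     0.0403]
[ 1.43 -0.05 -1.32  1.66 -0.03  1.5   0.27]
top 51 ('c', [430.0, 369.2], 'size', [15.3, 28.8], 'long', -75.2)
  top 21 [0.42835906 0.37046803 0.14526355]
white rim 25 [0.1561 0.1579 0.1623] [-0.045  -0.0029] [-0.0921 -0.0223]
scene 52 ('c', [430.3, 369.5], 'size', [10.2, 28.0], 'long', -81.4)
  top 14 [0.43017919 0.3719661  0.14498969]
white rim 35 [0.1554 0.1585 0.1608] [-0.0455 -0.0012] [-0.0955 -0.0217]
```

```bash
python3 -m handwheel '[[0.06,0.051,0,0.006,-0.1,0.9,0.5],[0.06,0.051,0,0.006,0,0,0],[0.06,0.051,0,0.006,0,0,0],[0.06,0.051,0,0.006,0,0,0],[0.06,0.051,0,0.006,0,0,0],[0.06,0.043,0,0.012,0,0,0],[0.06,0.043,0,0.012,0,0,0],[0.06,0.043,0,0.012,0,0,0],[0.06,0.043,0,0.012,0,0,0],[0.06,0,0,0,0,0,0],[0.06,0,0,0,0,0,0]]' 15
python3 -c "
from h import *
plan((.430,.3695,.18,98.2),(.430,.3695,.129,98.2)); print(np.round(ctrl.get_state()['joint_positions'],2))"
```

```text
time: 54.92
position: [0.4283, 0.3589, 0.2561]
tool_rot: [-2.046, -2.364, -0.014]
ft_force: [1.0, 0.4, -0.2]
grip_width: 0.688
grip_force: 0.0
t 54.92 p [0.4283 0.3589 0.2561] R [[-0.143, 0.99, -0.006], [0.99, 0.144, 0.017], [0.017, -0.003, -1.0]] F [ 1.   0.4 -0.2] g 0.688 0.0
  turn 1 x [-0.2  -1.    0.05] | shift 2 x [0.0051 0.0016 0.0381]
  turn 0 x [0. 0. 0.] | shift 1 x [0.    0.    0.051]
[ 0.32  0.34 -1.28  1.63  0.32  1.4  -0.85]
```

```bash
python3 -m handwheel '[[0.06,0.005,0.0015,0.038,-0.2,-1,0],[0.06,0.005,0.0015,0.038,0,0,0],[0.06,0,0,0,0,0,0],[0.06,0,0,0,0,0,0],[0.06,0,0,0,0,0,0]]' 15
python3 -c "
from h import *
plan((.430,.370,.129,98.2)); print(np.round(ctrl.get_state()['joint_positions'],2))"
```

```text
time: 55.55
position: [0.4305, 0.3699, 0.1831]
tool_rot: [2.056, 2.37, 0.007]
ft_force: [-0.4, -0.3, -0.1]
grip_width: 0.686
grip_force: 0.0
t 55.55 p [0.4305 0.3699 0.1831] R [[-0.141, 0.99, 0.006], [0.99, 0.141, 0.0], [-0.0, 0.006, -1.0]] F [-0.4 -0.3 -0.1] g 0.686 0.0
  turn 1 x [ 0.34  0.03 -0.07] | shift 1 x [ 0.0002 -0.0005  0.0541]
[ 0.22  0.42 -1.21  1.71  0.41  1.29 -0.93]
```

```bash
python3 -m handwheel '[[0.06,0,0,0.03,0.3,0,0],[0.06,0,0,0.0225,0,0,0],[0.06,0,0,0,0,0,0],[0.0,0,0,0,0,0,0],[0.0,0,0,0,0,0,0],[0.0,0,0,0,0,0,0],[0.0,0,0,0,0,0,0],[0.0,0,0,0,0,0,0],[0.0,0,0,0,0,0,0],[0.0,0,0,0,0,0,0]]' 15
python3 -c "
from h import *
plan((.425,.370,.30,98.4),(.43,.2,.3,98.4),(*W(-.045,.065),.30,98.4),(*W(.032,.065),.30,98.4),step=.045)"
```

```text
time: 56.8
position: [0.4292, 0.3695, 0.1286]
tool_rot: [-2.057, -2.375, 0.005]
ft_force: [0.8, -1.2, -2.0]
grip_width: 0.113
grip_force: 15.0
t 56.8 p [0.4292 0.3695 0.1286] R [[-0.143, 0.99, -0.002], [0.99, 0.143, -0.002], [-0.002, -0.002, -1.0]] F [ 0.8 -1.2 -2. ] g 0.113 15.0
  turn 0 x [-0.13  0.11 -0.19] | shift 4 x [ 0.0003 -0.001  -0.0429]
  turn 0 x [0. 0. 0.] | shift 4 x [-0.0422 -0.005   0.    ]
  turn 0 x [0. 0. 0.] | shift 6 x [-0.035   0.0165  0.    ]
  turn 0 x [0. 0. 0.] | shift 2 x [0.     0.0385 0.    ]
```

```bash
python3 -m handwheel '[[0.0,0,-0.001,-0.02,0,0,0],[0.0,0,-0.001,-0.038,0,0,0],[0.0,0,-0.001,-0.038,0,0,0],[0.0,0,-0.001,-0.038,0,0,0],[0.0,0,0,-0.038,0,0,0],[0.0,-0.03,-0.004,0,0,0,0],[0.0,-0.045,-0.005,0,0,0,0],[0.0,-0.045,-0.005,0,0,0,0],[0.0,-0.049,-0.005,0,0,0,0]]' 30
python3 -m handwheel '[[0.0,-0.035,0.0165,0,0,0,0],[0.0,-0.035,0.0165,0,0,0,0],[0.0,-0.035,0.0165,0,0,0,0],[0.0,-0.035,0.0165,0,0,0,0],[0.0,-0.035,0.0165,0,0,0,0],[0.0,-0.035,0.0165,0,0,0,0],[0.0,0,0,0,0,0,0],[0.0,0,0,0,0,0,0],[0.0,0,0,0,0,0,0]]' 30
python3 - <<'E'
from h import *
plan((*W(.032,.065),.30,98.4),step=.02); print(np.round(ctrl.get_state()['joint_positions'],2),uv(np.array(ctrl.get_state()['position'])))
im,d,c=look("scene"); cv2.imwrite("pics/scene12.png",cv2.resize(im[90:300,150:350],None,fx=2.8,fy=2.8,interpolation=cv2.INTER_CUBIC))
E
```

```text
time: 57.92
position: [0.4305, 0.1996, 0.3014]
tool_rot: [-2.053, -2.378, 0.004]
ft_force: [-0.9, -2.1, -1.4]
grip_width: 0.115
grip_force: 30.0
time: 59.05
position: [0.5586, 0.0074, 0.302]
tool_rot: [2.053, 2.377, -0.003]
ft_force: [-0.4, -0.3, -2.3]
grip_width: 0.111
grip_force: 30.0
t 59.05 p [0.5586 0.0074 0.302 ] R [[-0.145, 0.989, -0.001], [0.989, 0.145, -0.002], [-0.002, -0.001, -1.0]] F [-0.4 -0.3 -2.3] g 0.111 30.0
  turn 0 x [-0.06  0.12 -0.04] | shift 4 x [-0.0002  0.0192  0.0005]
[ 0.93  0.27 -1.17  1.56  0.25  1.48 -0.11] (np.float64(-0.044827460522650193), np.float64(0.0656913361131658))
```

View pics/scene12.png

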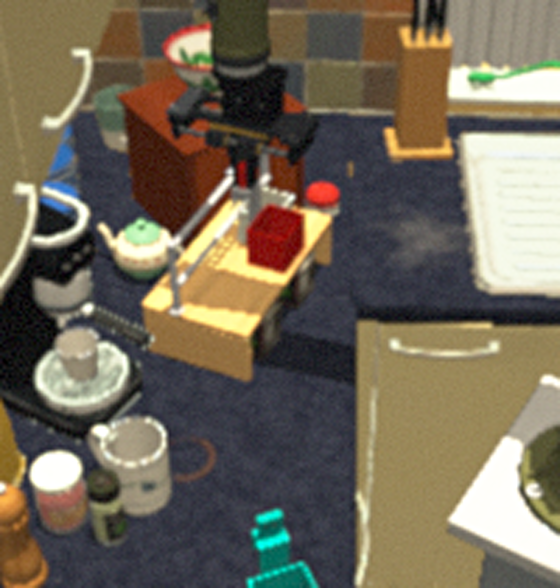

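The red caddy is held upright in front of the rail, with the white one hanging behind it. I'll move it over the rail and lower.

```bash
python3 -m handwheel '[[0.0,0,0.019,0,0,0,0],[0.0,0,0.019,0,0,0,0],[0.0,0,0.019,0,0,0,0],[0.0,0,0.019,0.002,0,0,0],[0.0,0,0,0,0,0,0],[0.0,0,0,0,0,0,0],[0.0,0,0,0.02,0,0,0],[0.0,0,0,0.014,0,0,0],[0.0,0,0,0,0,0,0],[0.0,0,0,0,0,0,0]]' 30
python3 -c "
from h import *
plan((*W(.032,.065),.235,98.4)); print(uv(np.array(ctrl.get_state()['position'])))"
```

```text
time: 60.35
position: [0.6342, 0.0165, 0.2652]
tool_rot: [2.057, 2.375, -0.004]
ft_force: [0.4, 0.4, -2.7]
grip_width: 0.113
grip_force: 30.0
t 60.35 p [0.6342 0.0165 0.2652] R [[-0.143, 0.99, -0.001], [0.99, 0.143, -0.002], [-0.001, -0.002, -1.0]] F [ 0.4  0.4 -2.7] g 0.113 30.0
  turn 0 x [-0.1   0.08 -0.19] | shift 1 x [0.0014 0.0008 0.0302]
(np.float64(0.03127847974326126), np.float64(0.06358905544904672))
```

```bash
python3 -m handwheel '[[0.0,0,0.0005,0.007,0,0,0],[0.0,0,0,0.007,0,0,0],[0.0,0,0,0.006,0,0,0],[0.0,0,0,0,0,0,0]]' 30| grep -E "pos|ft"
python3 -m handwheel '[[0.0,0,0,0.004,0,0,0],[0.0,0,0,0.003,0,0,0],[0.0,0,0,0.002,0,0,0],[0.0,0,0,0,0,0,0],[0.0,0,0,0,0,0,0]]' 30| grep -E "pos|ft"
python3 -m handwheel '[[0.0,0,0,0.0012,0,0,0],[0.0,0,0,0,0,0,0],[0.0,0,0,0,0,0,0]]' 30 | grep -E "pos|ft"
```

```text
position: [0.6343, 0.0165, 0.2444]
ft_force: [-0.4, 0.1, -1.8]
position: [0.6347, 0.0166, 0.2363]
ft_force: [-0.0, -0.1, -1.0]
position: [0.6346, 0.0166, 0.235]
ft_force: [-0.3, 0.4, -1.9]
```

```bash
python3 -m handwheel '[[0.0,0,0,0.001,0,0,0],[0.0,0,0,0,0,0,0],[0.0,0,0,0,0,0,0]]' 30 | grep -E "pos|ft"
python3 -m handwheel '[[0.0,0,0,0.0006,0,0,0],[0.0,0,0,0,0,0,0],[0.0,0,0,0,0,0,0]]' 30 | grep -E "pos|ft"
```

```text
position: [0.6346, 0.0166, 0.2339]
ft_force: [0.0, 0.3, -2.1]
position: [0.6347, 0.0166, 0.2334]
ft_force: [-0.3, 0.6, -1.5]
```

```bash
for i in 1 2; do python3 -m handwheel '[[0.0,0,0,0.0006,0,0,0],[0.0,0,0,0,0,0,0],[0.0,0,0,0,0,0,0]]' 30 | grep -E "pos|ft"; done
```

```text
position: [0.6347, 0.0166, 0.2333]
ft_force: [-2.0, -1.1, 3.3]
position: [0.6347, 0.0166, 0.2332]
ft_force: [-2.5, -0.0, 6.3]
```

Contact. Release slowly.

```bash
python3 -m handwheel '[[0.0,0,0,-0.0006,0,0,0],[0.0,0,0,0,0,0,0],[0.0,0,0,0,0,0,0]]' 6 >/dev/null
python3 -m handwheel '[[0.0,0,0,0,0,0,0],[0.0,0,0,0,0,0,0],[0.0095,0,0,0,0,0,0],[0.010,0,0,0,0,0,0],[0.0105,0,0,0,0,0,0],[0.011,0,0,0,0,0,0],[0.0115,0,0,0,0,0,0],[0.012,0,0,0,0,0,0],[0.0125,0,0,0,0,0,0],[0.013,0,0,0,0,0,0],[0.0135,0,0,0,0,0,0],[0.014,0,0,0,0,0,0]]' 3
python3 -m handwheel '[[0.0145,0,0,0,0,0,0],[0.015,0,0,0,0,0,0],[0.0155,0,0,0,0,0,0],[0.016,0,0,0,0,0,0],[0.017,0,0,0,0,0,0],[0.018,0,0,0,0,0,0],[0.019,0,0,0,0,0,0],[0.02,0,0,0,0,0,0],[0.021,0,0,0,0,0,0],[0.022,0,0,0,0,0,0],[0.022,0,0,0,0,0,0]]' 3 | grep -E "ft|grip"
python3 -m handwheel '[[0.022,0,0,-0.0005,0,0,0],[0.022,0,0,-0.0005,0,0,0],[0.022,0,0,-0.0005,0,0,0],[0.022,0,0,-0.0005,0,0,0],[0.022,0,0,-0.0005,0,0,0],[0.022,0,0,0,0,0,0],[0.022,0,0,0,0,0,0]]' 3
```

```text
time: 65.22
position: [0.6342, 0.0166, 0.2331]
tool_rot: [-2.056, -2.375, 0.005]
ft_force: [-3.9, -0.8, 6.6]
grip_width: 0.157
grip_force: 3.1
ft_force: [-3.2, -0.9, 6.1]
grip_width: 0.25
grip_force: 3.1
time: 67.47
position: [0.6346, 0.0166, 0.2352]
tool_rot: [2.057, 2.375, -0.004]
ft_force: [0.7, 0.2, -0.0]
grip_width: 0.251
grip_force: 0.0
```

```bash
python3 -m handwheel '[[0.022,0,0,-0.003,0,0,0],[0.022,0,0,-0.005,0,0,0],[0.022,0,0,-0.007,0,0,0],[0.022,0,0,-0.01,0,0,0],[0.022,0,0,-0.015,0,0,0],[0.03,0,0,-0.03,0,0,0],[0.04,0,-0.03,-0.02,0,0,0],[0.05,0,-0.05,0,0,0,0],[0.05,0.04,-0.05,0,0,0,0],[0.05,0.05,-0.02,0,0,0,0],[0.05,0.05,0,0,0,0,0],[0.05,0,0,0,0,0,0]]' 3
python3 -m handwheel '[[0.05,0.055,0,0,0,0,0],[0.05,0.055,0,0,0,0,0],[0.05,0,0,0,0,0,0]]'
python3 - <<'E'
from h import *
st()
for n in("top","scene"):
    im,d,c=look(n);X=cloud(d,c);u,v=uv(X);z=X[...,2]
    H,S,V=cv2.split(cv2.cvtColor(im,cv2.COLOR_BGR2HSV))
    for s in(.07,-.06):
        m=(u<.05)&(u>-.11)&(abs(v-s)<.045)&(z>.012)&(z<.065); print(n,"box",s,m.sum(),np.round(np.percentile(u[m],[3,15,50]),4) if m.sum() else '')
    for s in(.065,-.058):
        m=(abs(v-s)<.045)&(u<.0)&(u>-.08)&(z>.153)&(z<.172);print(n,"rim",m.sum(),np.round(np.percentile(z[m],[10,90]),3),np.round(np.percentile(u[m],[2,98]),3),np.round(np.percentile(v[m],[2,98]),3))
    if n=="top": cv2.imwrite(f"pics/{n}13.png",cv2.resize(im[90:290,130:360],None,fx=3,fy=3,interpolation=cv2.INTER_CUBIC))
E
```

```text
time: 68.97
position: [0.4664, 0.1384, 0.3264]
tool_rot: [2.044, 2.381, -0.005]
ft_force: [1.2, 0.7, -0.0]
grip_width: 0.572
grip_force: 0.0
time: 69.35
position: [0.4486, 0.2492, 0.3254]
tool_rot: [-2.035, -2.386, 0.0]
ft_force: [-0.5, -0.5, -0.4]
grip_width: 0.577
grip_force: 0.0
t 69.35 p [0.4486 0.2492 0.3254] R [[-0.158, 0.987, -0.004], [0.987, 0.158, 0.003], [0.004, -0.003, -1.0]] F [-0.5 -0.5 -0.4] g 0.577 0.0
top box 0.07 127 [-0.0877 -0.0858 -0.0831]
top box -0.06 120 [-0.0875 -0.0857 -0.0831]
top rim 69 [0.155 0.165] [-0.047 -0.004] [0.029 0.1  ]
top rim 17 [0.155 0.163] [-0.046 -0.011] [-0.041 -0.021]
scene box 0.07 100 [-0.0873 -0.086  -0.0838]
scene box -0.06 102 [-0.0871 -0.0861 -0.0833]Traceback (most recent call last):
  File "<stdin>", line 9, in <module>
    return _quantile_unchecked(
        a, q, axis, out, overwrite_input, method, keepdims, weights)
    return _ureduce(a,
                    func=_quantile_ureduce_func,
    ...<5 lines>...
                    overwrite_input=overwrite_input,
                    method=method)
    r = func(a, **kwargs)
    result = _quantile(arr,
                       quantiles=q,
    ...<2 lines>...
                       out=out,
                       weights=wgt)
    slices_having_nans = np.isnan(arr[-1, ...])
                                  ~~~^^^^^^^^^
IndexError: index -1 is out of bounds for axis 0 with size 0
```

View pics/top13.png

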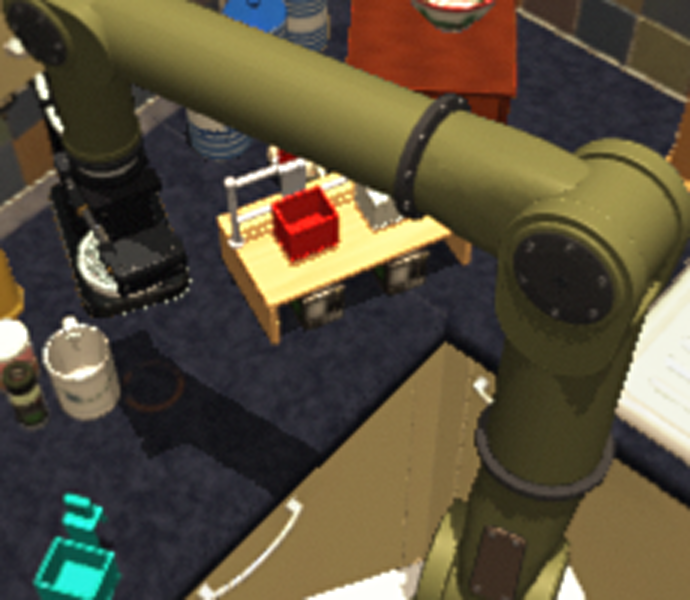

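Both caddies are hanging, red at (305,225) and white at (378,200), and both boxes are flush at (320,300) and (405,268). Nothing is touching the robot, so I'm handing in.

```bash
python3 -c "
from bench import ctrl
print(ctrl.close_job())"
```

```text
the job is handed in; nothing more can be done
None
```

The job is handed in: both tea boxes are flush under the shelf (the right one first went in about 18 mm too deep and was pulled back), and the white and red caddies hang on the rail; I saw no yellow caddy, and `close_job` returned no verdict.

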